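Light a plug gauge and draw it half out of its bore

ROBOT

A 6-joint arm with a two-finger parallel gripper is mounted at the origin on the work surface; the furniture and walls round the work are solid. World frame = base frame: x ahead of the robot, y to its left, z up, the work surface at z = 0. Lengths are in m, angles in rad, forces in N, time in s.
With the tool pointing down it reaches from about 0.3 to 0.875 m from the base axis. Payload 6.4 kg.
Tool frame: the origin (TCP) lies midway between the tips of the shut fingers; the grasp point (between the pads) lies 19 mm behind it; z points along the fingers, y is the direction in which the jaws open and shut (so a half turn about z gives the same grasp; the last joint's range is limited). The gripper opens to 85 mm and grips with 20 to 120 N. Pads are 22 mm wide; open, the fingers measure 114 mm over their backs; the gripper's body (76 mm by 85 mm) begins 54 mm behind the grasp point. The pads swing forward as they close: fully open they stand 13 mm farther back than shut.
Start: joints at [-0.206, 0.181, 1.607, -0, 1.354, -0.206], TCP at [0.575, 0, 0.231] pointing down, gripper open.
Joint ranges: [-2.99, 2.99], [-0.89, 2.07], [0.3, 2.58], [-1.14, 4.28], [0, 2.63], [-3.12, 3.12]. Speed limits (rad/s): [2.57, 2.57, 3.01, 3.14, 3.14, 3.14].

INTERFACE

Orientations are given as a unit quaternion [w, x, y, z].
In Python, from bench import get_obs, camera, hand_in gives the robot as it stands.
- The arm moves only by the tool drive_tool, never from a script. Its argument "deltas" is a list of rows, each a list of 2 entries, a list of its own where there are three numbers: the shift along the world's x, y, z in m, then the turn about the world's z in rad. A call has 1 to 10 rows; each row shifts and turns the pose as measured when the row begins; what a row does not reach is not made up. A row lasts 1/10 s, in which the tool goes at most 50 mm and 8.59 degrees, less where a joint would pass 70% of its speed; a pose out of reach is approached as far as the arm can. A call is refused whole if a number of a shift passes 0.05 or a number of a turn 0.15, either way. A call with a gripper value outside its range is refused whole. "gripper" is the opening, from 0 (shut) to 1 (fully open), set as the call begins (left out, the last holds). The fingers move at their own pace and stop on an object; the grip force is fixed at half the most. Time passes only in rows, so rows that do not move let the fingers close. It gives the time, the measured TCP pose, the force and the opening at its end, in the units of the state.
- get_obs(): the state, without advancing time (a new reading comes with each control period).
- camera(name): name is "scene" or "side" or "wrist"; returns a dict with "frame" (420x560x3 uint8, red, green, blue), "fx", "fy", "cx", "cy" (pixels), "eye" and "attitude" of the camera in the world. Camera axes: x right, y down, z forward; pixel columns grow to the right and rows downward; lengths in m; the calibration is good to about 2 mm. A picture is of the moment at which its call begins. There is no depth.
- hand_in(): hands the job in, once; it reports no verdict.
The state is a dict: "time_s": time; "q": joint angles; "dq": joint speeds; "joint_efforts": joint torques, N m; "eef_pos": TCP position; "eef_rot": TCP orientation; "wrist_force": force on the tool from outside, world axes, zero at the start; "torque": the same for the moment, N m; "opening": opening from 0.0 (shut) to 1.0 (fully open).
Only numpy, scipy, OpenCV 4.12 (cv2) and the standard library are available. Lean on these libraries where they do the work, as an engineer would, in place of code of your own. Each camera call takes 0.05 s, during which the arm holds its last target.

TASK

Get the plug gauge ready for a wear check: first plug the grey lamp block fully home into the rectangular socket of the gauge stand, its window facing the gauge, and let go of it. Then draw the plug gauge straight up out of its bore, without forcing it sideways, only until the groove round its pin stands level with the middle of the lamp's window, the pin's lower end still in the bore. Finish while holding the gauge still there in the gripper, and leave the other things on the desk where they are.

Things in the scene. Friction and masses are not known exactly. Their poses are not given: they have to be found in the camera images.
- stand: Plain steel gauge stand, fixed to the desk between a flat black case (80 mm high, on the robot's side) and the tall grey partition. Origin: centre of its underside on the desk, z up. Base 64 (x) x 136 (y) x 10 mm. On its -y end a block 50 x 50 mm, top at 76 mm, with the round bore that holds the gauge; on its +y end a block 50 x 50 mm, top at 70 mm, with the rectangular socket.
- stand_bore (a point): Centre of the mouth of the bore, 76 mm above the desk, at (0, -40) mm in the stand's frame; axes as the stand. Bore 19 mm wide, 66 mm deep, vertical.
- stand_socket (a point): Centre of the mouth of the socket, 70 mm above the desk, at (0, +40) mm in the stand's frame; axes as the stand. Socket 22 mm (x) by 30 mm (y), 24 mm deep, mouth edges chamfered 2 mm.
- lamp: Grey lamp block 32 (x) x 40 (y) x 34 mm; under it a steel foot 20 (x) x 28 (y) mm, 18 mm long; on top a grip rib 28 (x) x 14 (y) x 30 mm; 82 mm high, 0.10-0.21 kg. Origin: centre under the foot, z up. Starts standing on its foot left of the stand, within 0.4 rad of its yaw. Window in its -y face. Plugged home: axes parallel to the stand's, origin 18 mm below the socket mouth, block resting on the face.
- lamp_window (a point): Middle of the lamp's white window (22 x 20 mm), at (0, -20, 38) mm in the lamp's frame. With the lamp plugged home it is 90 mm above the desk, that is 14 mm above the mouth of the bore.
- gauge: Loose plug gauge upright in the bore, 0.14-0.28 kg. Origin: centre of the pin's lower end, z up its axis. Upwards: steel pin 18 mm in diameter, 62 mm long; dark collar 34 mm in diameter, 6 mm thick, resting at the start on the block; ribbed round handle 26 mm in diameter, 44 mm long (top at 112 mm). At the start the origin is 62 mm below the bore's mouth.
- gauge_groove (a point): Middle of the 6 mm wide groove round the pin, on its axis, 36 mm above the gauge's origin. At the start it is hidden in the bore, 26 mm below the mouth; it is level with the lamp's window when the gauge has been raised by 40 mm, with 22 mm of pin still in the bore.
- gauge_handle (a point): Middle of the gauge's handle, on its axis, 91 mm above the gauge's origin; a good place to grip.
- v_block: bystander, to be left alone: ground steel V-block 46x38x32 mm, origin under its centre
- eyepiece: bystander, to be left alone: black knurled eyepiece 34 mm in diameter, 40 mm high, origin under its centre
- oil_bottle: bystander, to be left alone: small oil bottle with nozzle cap, 34 mm in diameter, 96 mm high, origin under its centre

How it is judged:
By the outcome, as a careful person would: the job done as asked, in the order asked, and still so for the second after the job is handed in, while the arm keeps its last pose, push and grip.
It also fails if it takes over 51 s, if anything falls off the work surface, if the arm or the gripper's body presses on something with over 40 N, if the wrist force passes 120 N, or if a joint passes its speed limit or range.

## Working session

There is one attempt and no reset: what is moved stays moved. The work goes in short steps, Python scripts to look and compute and a tool call to move; the robot and the scene stay as the last step left them, time stands still between calls to the robot, and variables do not carry over. Pictures are saved under pics/ and viewed, and the job is handed in when it is done.

Besides the shell and the picture viewer there is one more tool, called after "Request:" by a JSON object that holds its "api" and its "payload", one argument or row to a line. drive_tool: Moves the arm, as the interface text tells. Its arguments: {"type":"object","properties":{"deltas":{"type":"array","items":{"type":"array"}},"gripper":{"type":"number"}},"required":["deltas"]}

```bash
ls; mkdir -p pics; python3 - <<'E'
from bench import get_obs,camera
import cv2
o=get_obs();print(o)
for n in("scene","side","wrist"):
    c=camera(n);cv2.imwrite(f"pics/{n}0.png",c["frame"][:,:,::-1])
    print(n,{k:v for k,v in c.items() if k!="frame"})
E
```

```text
pics
{'time_s': 0.0, 'q': array([-2.06318933e-01,  1.81554818e-01,  1.60804053e+00, -2.31646239e-05,
        1.35376913e+00, -2.06320882e-01]), 'dq': array([ 0.00067133, -0.00181401, -0.00164861, -0.00203849, -0.00036235,
       -0.00135017]), 'joint_efforts': array([ 3.41415571e-04, -4.44869328e+01, -3.51340663e+01, -2.51131587e-04,
        9.11703974e-03,  3.43231875e-05]), 'eef_pos': array([5.74438081e-01, 1.16856688e-04, 2.30360680e-01]), 'eef_rot': array([-7.35291012e-04,  7.07104044e-01,  7.07108963e-01, -4.94282542e-04]), 'wrist_force': array([-0.08703741, -0.07733582,  0.10344574]), 'torque': array([ 0.00326691,  0.01201611, -0.00584825]), 'opening': 0.9975447089534702}
scene {'fx': 497.43764213638815, 'fy': 497.43764213638815, 'cx': 284.50476687815456, 'cy': 202.79460801642887, 'eye': array([ 0.20180271, -0.32650906,  0.69267881]), 'attitude': array([-0.37982862,  0.89743485, -0.20729466,  0.08584771])}
side {'fx': 454.87592037256786, 'fy': 454.87592037256786, 'cx': 281.85784978118795, 'cy': 214.3957783679048, 'eye': array([0.30026009, 0.98117792, 0.46531108]), 'attitude': array([ 0.06436446, -0.10615994,  0.84567555, -0.51905697])}
wrist {'fx': 361.35820923216266, 'fy': 361.35820923216266, 'cx': 268.7968970854652, 'cy': 212.1637992739171, 'eye': array([0.57412352, 0.0661303 , 0.37268985]), 'attitude': array([ 1.32004754e-01,  9.91248486e-01,  3.07534938e-05, -1.08784361e-03])}
```

View pics/scene0.png

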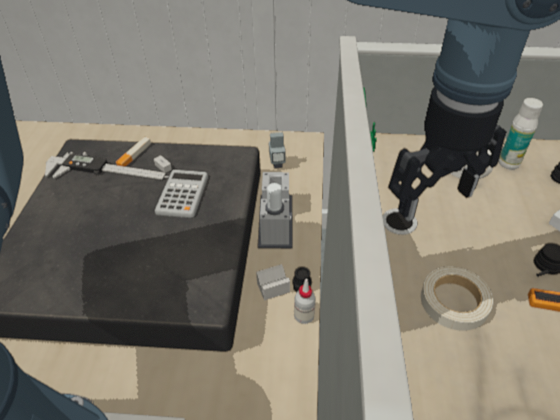

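View pics/side0.png

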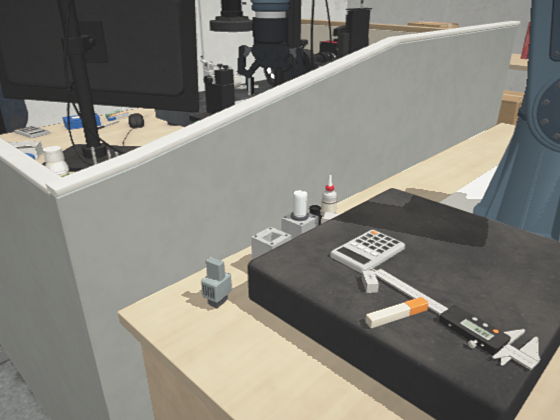

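View pics/wrist0.png

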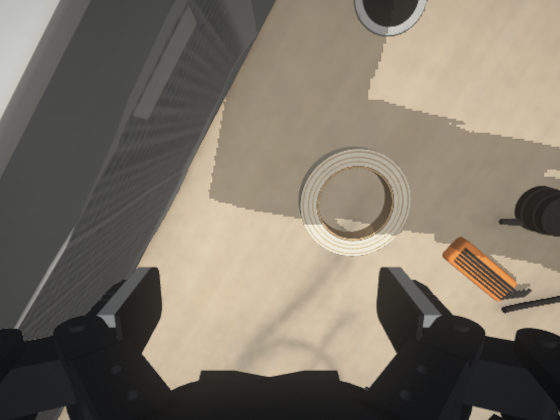

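The scene view shows the partition (top about px (345-400, 40-420)) between the arm and the work. The gauge is at about (274,195), the lamp at (277,150), and the bystanders are near (272,283), (302,278) and (304,300). Next I'll set up a ray helper and measure.

```bash
cat > h.py <<'E'
import numpy as np,cv2
from scipy.spatial.transform import Rotation as R
from bench import get_obs,camera
def rot(c): 
    q=c["attitude"]; return R.from_quat([q[1],q[2],q[3],q[0]]).as_matrix()
def ray(c,u,v):
    d=rot(c)@np.array([(u-c["cx"])/c["fx"],(v-c["cy"])/c["fy"],1.]);return c["eye"],d/np.linalg.norm(d)
def onz(c,u,v,z):
    e,d=ray(c,u,v);return e+d*(z-e[2])/d[2]
def tri(l):
    A=np.zeros((3,3));b=np.zeros(3)
    for c,u,v in l:
        e,d=ray(c,u,v);P=np.eye(3)-np.outer(d,d);A+=P;b+=P@e
    x=np.linalg.solve(A,b)
    return x,[np.linalg.norm(np.cross(x-ray(*t)[0],ray(*t)[1])) for t in l]
def proj(c,p):
    x=rot(c).T@(np.asarray(p)-c["eye"]);return np.array([c["fx"]*x[0]/x[2]+c["cx"],c["fy"]*x[1]/x[2]+c["cy"]])
def save(c,n): cv2.imwrite(f"pics/{n}.png",c["frame"][:,:,::-1])
def crop(c,n,x0,x1,y0,y1,s): cv2.imwrite(f"pics/{n}.png",cv2.resize(c["frame"][y0:y1,x0:x1,::-1],None,fx=s,fy=s,interpolation=cv2.INTER_CUBIC))
E
python3 - <<'E'
from h import *
import pickle
s=camera("scene");d=camera("side");pickle.dump((s,d),open("c0.pkl","wb"))
np.set_printoptions(precision=4,suppress=True)
print("gauge top",tri([(s,274,186),(d,301,193)]))
print("lamp top",tri([(s,277,135),(d,215,262)]))
print("partition top near z? corner",tri([(s,347,40),(d,67,185)]))
for z in(.2,.25,.3,.35):print(z,onz(s,345,40,z),onz(s,400,419,z), onz(d,65,190,z),onz(d,400,40,z))
crop(s,"s_c",230,340,120,330,3.8/1.4);crop(d,"d_c",190,350,170,310,5)
E
```

```text
gauge top (array([0.4541, 0.2417, 0.1269]), [np.float64(0.002379963484982897), np.float64(0.002379963484982885)])
lamp top (array([0.5484, 0.4283, 0.0796]), [np.float64(0.0010753273646410435), np.float64(0.0010753273646409711)])
partition top near z? corner (array([0.7372, 0.488 , 0.2165]), [np.float64(0.003500554820732513), np.float64(0.0035005548207326306)])
0.2 [0.7573 0.5235 0.2   ] [ 0.3907 -0.1934  0.2   ] [0.7496 0.4774 0.2   ] [ 0.3256 -1.6464  0.2   ]
0.25 [0.7009 0.4372 0.25  ] [ 0.3715 -0.2069  0.25  ] [0.6649 0.5724 0.25  ] [ 0.3208 -1.1512  0.25  ]
0.3 [0.6446 0.3509 0.3   ] [ 0.3524 -0.2204  0.3   ] [0.5803 0.6673 0.3   ] [ 0.316 -0.656  0.3  ]
0.35 [0.5882 0.2647 0.35  ] [ 0.3332 -0.2339  0.35  ] [0.4956 0.7622 0.35  ] [ 0.3113 -0.1609  0.35  ]
```

```bash
python3 - <<'E'
from h import *
import pickle
s,d=pickle.load(open("c0.pkl","rb"))
crop(s,"s_c2",240,330,120,260,4.2)
E
```

```text
(no output)
```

View pics/s_c2.png

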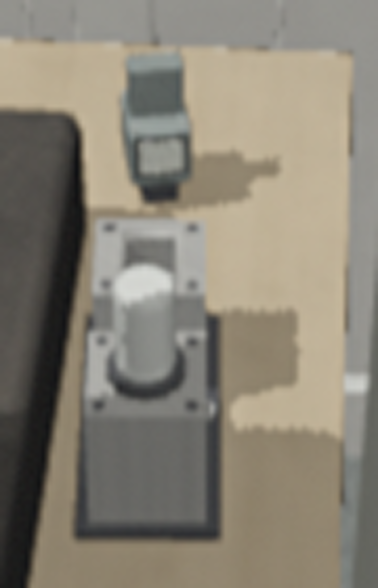

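View pics/d_c.png

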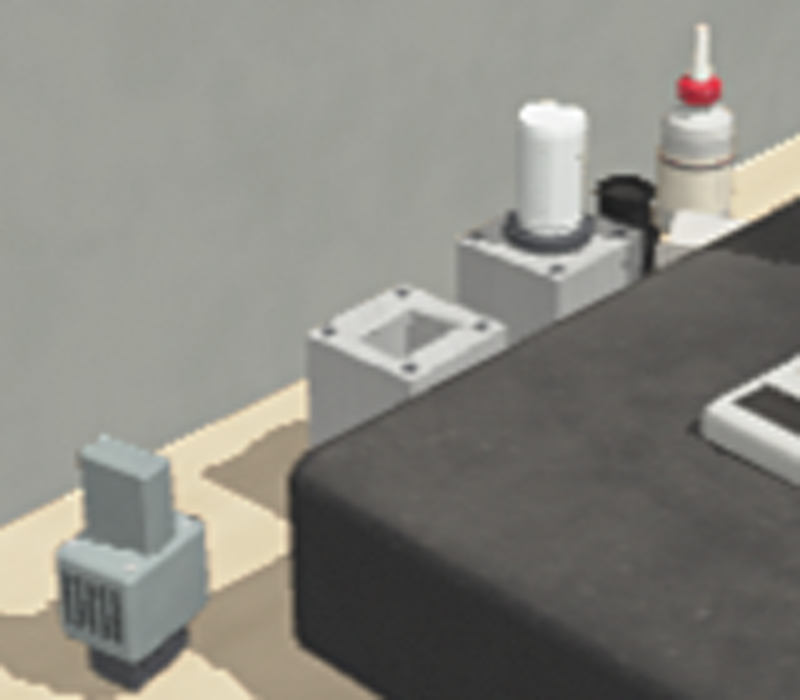

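The gauge triangulates to (0.454, 0.242) with its top at 0.127 (0.126 expected). The lamp top is at (0.548, 0.428, 0.080), where 0.082 is expected. Next, the rough stand yaw from the bolt holes.

```bash
python3 - <<'E'
from h import *
import pickle
np.set_printoptions(precision=4,suppress=True)
s,d=pickle.load(open("c0.pkl","rb"))
S=lambda u,v:(240+u/4.2,120+v/4.2); D=lambda u,v:(190+u/5,170+v/5)
b={"g-x+y":(101,341,.076),"g-x-y":(98,404,.076),"g+x-y":(195,404,.076),"s-x+y":(108,227,.07),"s+x+y":(193,227,.07),"s-x-y":(104,285,.07),"s+x-y":(190,285,.07)}
P={k:onz(s,*S(v[0],v[1]),v[2]) for k,v in b.items()}
for k in P:print(k,P[k])
print(onz(d,*D(402,292),.07),onz(d,*D(328,331),.07),onz(d,*D(411,367),.07),onz(d,*D(483,325),.07))
m=sum(P[k] for k in P if k[0]=='s')/4;print(m, onz(s,*S(145,360),.08))
a=P["s-x+y"]-P["g-x-y"];print("yaw",np.arctan2(-a[0],a[1]))
# case edge, partition
for z in (.08,):
  print(onz(s,258,150,z),onz(s,232,325,z))
print("part end", tri([(s,340,38),(d,67,190)]), tri([(s,357,38),(d,50,172)]))
E
```

```text
g-x+y [0.4466 0.2652 0.076 ]
g-x-y [0.4301 0.2316 0.076 ]
g+x-y [0.466 0.214 0.076]
s-x+y [0.4825 0.3377 0.07  ]
s+x+y [0.5172 0.3206 0.07  ]
s-x-y [0.4648 0.3029 0.07  ]
s+x-y [0.4989 0.2861 0.07  ]
[0.4978 0.2862 0.07  ] [0.5153 0.3201 0.07  ] [0.4805 0.3367 0.07  ] [0.4636 0.3024 0.07  ]
[0.4908 0.3118 0.07  ] [0.4568 0.2428 0.08  ]
yaw -0.4588245399506383
[0.4943 0.4002 0.08  ] [0.301  0.0517 0.08  ]
part end (array([0.7279, 0.5013, 0.2162]), [np.float64(0.004319981990339022), np.float64(0.004319981990339041)]) (array([0.761 , 0.4822, 0.2253]), [np.float64(0.003707246092461565), np.float64(0.0037072460924617127)])
```

Stand yaw is about -0.46 and the socket is at about (0.491, 0.312). Both views agree to within 2 mm. I'll cross the partition high, with the jaws along the stand's y axis (turn +1.11).

Request:
{"api": "drive_tool", "payload": {
  "deltas": [
    [[0, 0, 0.05], 0.15],
    [[0, 0, 0.05], 0.15],
    [[-0.01, 0.05, 0.0], 0.15],
    [[-0.01, 0.05, 0], 0.15],
    [[-0.01, 0.05, 0], 0.15],
    [[-0.01, 0.05, 0], 0.15],
    [[-0.01, 0.05, 0], 0.15],
    [[-0.01, 0.05, 0], 0.06],
    [[-0.01, 0.03, -0.01], 0],
    [[0, 0, 0], 0]
  ]
}}

```text
time_s: 1.25
eef_pos: [0.5009, 0.3303, 0.3231]
eef_rot: [0.001, 0.219, 0.976, -0.002]
wrist_force: [-0.2, -0.1, -0.9]
opening: 0.999
```

```bash
python3 - <<'E'
from h import *
c=camera("wrist");save(c,"w1");o=get_obs();print(o["time_s"],o["eef_pos"],o["eef_rot"],o["q"],c["eye"])
E
```

```text
1.3 [0.50192358 0.32887142 0.32399893] [ 0.00220503  0.21974355  0.97555366 -0.00172272] [ 0.38533997  0.17595678  1.42688377 -0.00534834  1.53709502 -0.74217565] [0.44006837 0.35897228 0.4650408 ]
```

View pics/w1.png

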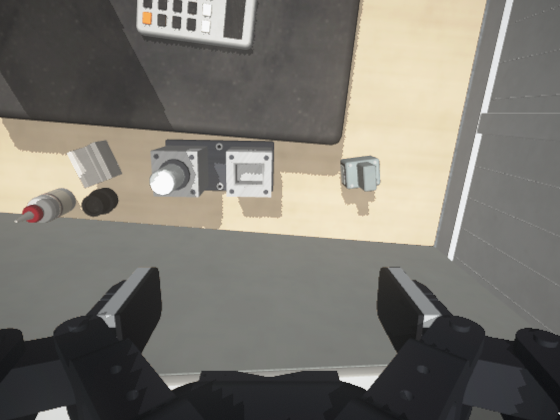

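The wrist view shows the gauge at about (168,180), the socket block at (248,175) with the socket at (250,173), and the lamp at (360,173). All are clear of the fingers. I'll crop for accurate points.

```bash
python3 - <<'E'
from h import *
import pickle
c=camera("wrist");pickle.dump(c,open("c1.pkl","wb"))
crop(c,"w1a",140,290,130,210,5.3);crop(c,"w1b",330,400,140,205,8)
E
```

```text
(no output)
```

View pics/w1a.png

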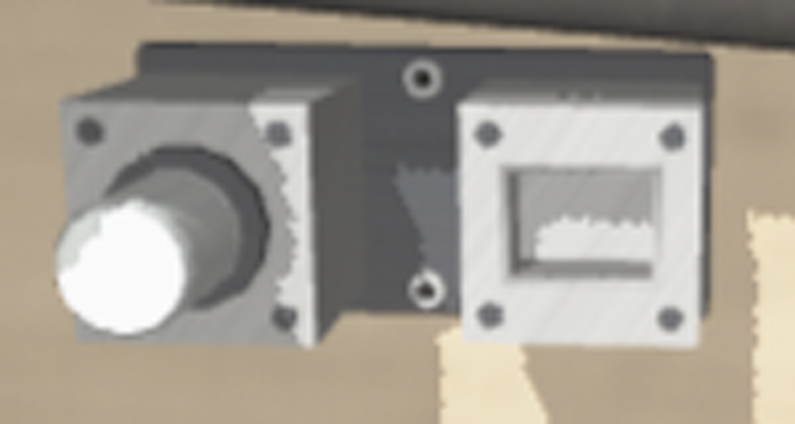

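View pics/w1b.png

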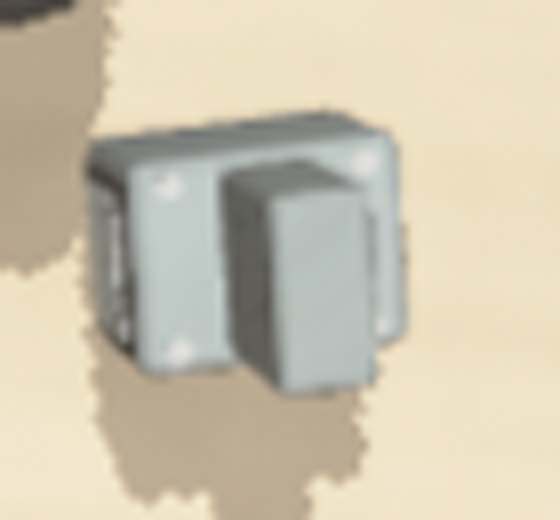

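```bash
python3 - <<'E'
from h import *
import pickle
np.set_printoptions(precision=4,suppress=True)
c=pickle.load(open("c1.pkl","rb"))
A=lambda u,v:(140+(u+.5)/5.3-.5,130+(v+.5)/5.3-.5); B=lambda u,v:(330+(u+.5)/8-.5,140+(v+.5)/8-.5)
P=[onz(c,*A(*p),.07) for p in [(487,134),(672,137),(489,315),(670,318)]]
P=np.array(P);print(P,P.mean(0));a=P[1]+P[3]-P[0]-P[2];b=P[2]+P[3]-P[0]-P[1];print(np.arctan2(-a[0],a[1]),np.arctan2(b[1],b[0]),np.linalg.norm(a)/2,np.linalg.norm(b)/2)
So=np.array([onz(c,*A(*p),.07) for p in [(500,167),(662,167),(508,278),(655,278)]]);print("sock",So.mean(0))
G=onz(c,*A(122,268),.126);print("gauge",G,np.linalg.norm(G-P.mean(0)))
# lamp rib top corners z .082
L=np.array([onz(c,*B(*p),.082) for p in [(268,202),(365,187),(282,393),(378,382)]]);print(L,L.mean(0))
a=L[2]+L[3]-L[0]-L[1];print("rib yaw",np.arctan2(a[1],a[0]),np.linalg.norm(a)/2,np.linalg.norm(L[1]-L[0]))
T=np.array([onz(c,*B(*p),.052) for p in [(166,186),(365,161),(180,351),(383,328)]]);print(T,T.mean(0));a=T[2]+T[3]-T[0]-T[1];print("block yaw",np.arctan2(a[1],a[0]))
E
```

```text
[[0.4635 0.3009 0.07  ]
 [0.4804 0.335  0.07  ]
 [0.4975 0.2841 0.07  ]
 [0.5145 0.3183 0.07  ]] [0.489  0.3096 0.07  ]
-0.4594547596444069 -0.4579748576055269 0.03809196877064671 0.03793946440384807
sock [0.4883 0.3103 0.07  ]
gauge [0.4535 0.2388 0.126 ] 0.09699221919305671
[[0.5322 0.4243 0.082 ]
 [0.5358 0.4366 0.082 ]
 [0.5571 0.4165 0.082 ]
 [0.5613 0.4288 0.082 ]] [0.5466 0.4266 0.082 ]
rib yaw -0.30043846014630704 0.026373394496781357 0.012880156369641921
[[0.5309 0.4171 0.052 ]
 [0.5398 0.4441 0.052 ]
 [0.5541 0.41   0.052 ]
 [0.5635 0.4378 0.052 ]] [0.5471 0.4273 0.052 ]
block yaw -0.27907326580492176
```

Request:
{"api": "drive_tool", "payload": {
  "deltas": [
    [[0.02, 0.03, -0.05], 0],
    [[0.015, 0.03, -0.04], 0],
    [[0, 0.02, 0], 0],
    [[0, 0, 0], 0],
    [[0, 0, 0], 0]
  ],
  "gripper": 0.7
}}

```text
time_s: 1.85
eef_pos: [0.5411, 0.3955, 0.2446]
eef_rot: [0.006, 0.226, 0.974, -0.002]
wrist_force: [-0.2, -0.5, 0.5]
opening: 0.698
```

```bash
python3 - <<'E'
from h import *
import pickle
c=camera("wrist");save(c,"w2");pickle.dump(c,open("c2.pkl","wb"));o=get_obs();print(o["time_s"],o["eef_pos"],o["eef_rot"],o["dq"],c["eye"])
E
```

```text
1.9 [0.54135432 0.39553575 0.24522225] [ 0.0065882   0.22596734  0.97411162 -0.0013785 ] [ 0.00230264 -0.02116101 -0.00057089  0.00257604  0.00078939  0.00310847] [0.4793994  0.4253678  0.38587005]
```

View pics/w2.png

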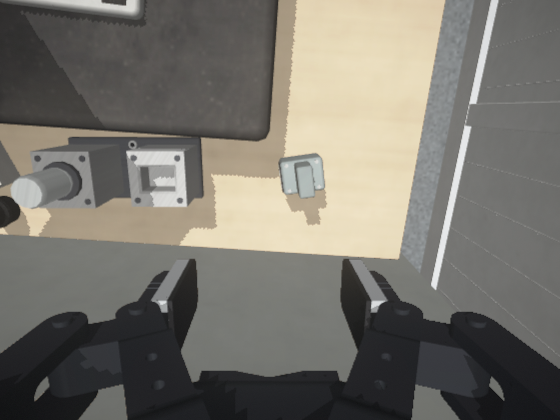

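```bash
python3 - <<'E'
from h import *
import pickle
c=pickle.load(open("c2.pkl","rb"))
crop(c,"w2a",110,220,120,220,6);crop(c,"w2b",270,335,145,205,9)
E
```

```text
(no output)
```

View pics/w2a.png

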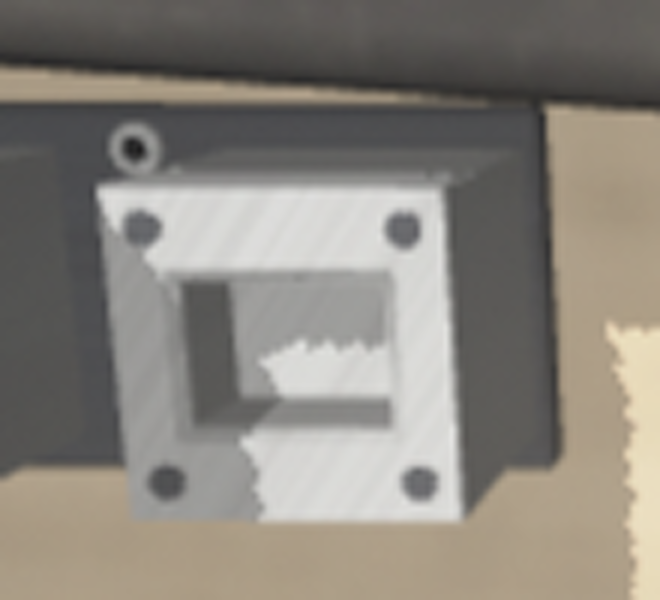

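View pics/w2b.png

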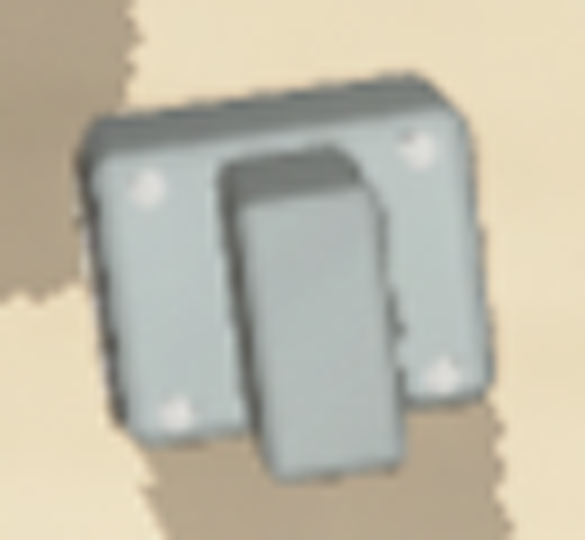

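```bash
python3 - <<'E'
from h import *
import pickle
np.set_printoptions(precision=4,suppress=True)
c1=pickle.load(open("c1.pkl","rb"));c=pickle.load(open("c2.pkl","rb"))
mk=lambda x,y,s:(lambda u,v:(x+(u+.5)/s-.5,y+(v+.5)/s-.5))
A1=mk(140,130,5.3);B1=mk(330,140,8);A=mk(110,120,6);B=mk(270,145,9)
s1=[(487,134),(672,137),(489,315),(670,318)];s2=[(142,229),(403,230),(166,483),(420,483)]
for p,q in zip(s1,s2):print("bolt",*tri([(c1,*A1(*p)),(c,*A(*q))]))
P=np.array([onz(c,*A(*p),.07) for p in s2]);print(P.mean(0));a=P[1]+P[3]-P[0]-P[2];b=P[2]+P[3]-P[0]-P[1];print("yaw",np.arctan2(-a[0],a[1]),np.arctan2(b[1],b[0]))
So=np.array([onz(c,*A(*p),.07) for p in [(178,275),(392,275),(190,437),(394,425)]]);print("sock",So.mean(0))
r1=[(268,202),(365,187),(282,393),(378,382)];r2=[(240,200),(370,184),(270,478),(403,465)]
for p,q in zip(r1,r2):print("rib",*tri([(c1,*B1(*p)),(c,*B(*q))]))
L=np.array([onz(c,*B(*p),.082) for p in r2]);print("rib",L.mean(0));a=L[2]+L[3]-L[0]-L[1];print("rib yaw",np.arctan2(a[1],a[0]),np.linalg.norm(a)/2,np.linalg.norm(L[1]-L[0]))
t1=[(166,186),(365,161),(180,351),(383,328)];t2=[(148,187),(418,150),(177,413),(443,374)]
for p,q in zip(t1,t2):print("screw",*tri([(c1,*B1(*p)),(c,*B(*q))]))
T=np.array([onz(c,*B(*p),.052) for p in t2]);print("blk",T.mean(0));a=T[2]+T[3]-T[0]-T[1];b=T[1]+T[3]-T[0]-T[2];print("yaw",np.arctan2(a[1],a[0]),np.arctan2(-b[0],b[1]))
E
```

```text
bolt [0.4637 0.3007 0.0689] [np.float64(9.275702809303333e-05), np.float64(9.275702809289632e-05)]
bolt [0.4806 0.3349 0.0692] [np.float64(9.618897767144788e-05), np.float64(9.618897767122709e-05)]
bolt [0.4977 0.284  0.0695] [np.float64(0.00013432280672488674), np.float64(0.00013432280672487506)]
bolt [0.5146 0.3182 0.0695] [np.float64(5.611004307498524e-05), np.float64(5.611004307506162e-05)]
[0.4892 0.3097 0.07  ]
yaw -0.4575294395255551 -0.4609961143975892
sock [0.489  0.3108 0.07  ]
rib [0.5327 0.4252 0.0778] [np.float64(0.0005322717636341513), np.float64(0.0005322717636342585)]
rib [0.5358 0.4369 0.0811] [np.float64(0.00023710716853287623), np.float64(0.00023710716853265896)]
rib [0.5573 0.4166 0.0814] [np.float64(6.599026430168721e-05), np.float64(6.599026430164548e-05)]
rib [0.5612 0.4287 0.0825] [np.float64(0.0001113563981251734), np.float64(0.0001113563981250985)]
rib [0.5464 0.4269 0.082 ]
rib yaw -0.3180202826356005 0.02717275403710754 0.012237009513602699
screw [0.5315 0.4174 0.05  ] [np.float64(7.815030637565053e-05), np.float64(7.815030637569191e-05)]
screw [0.5397 0.4439 0.0527] [np.float64(0.00011229498483151295), np.float64(0.00011229498483150457)]
screw [0.554  0.41   0.0522] [np.float64(1.0575918596925325e-05), np.float64(1.0575918596969442e-05)]
screw [0.5609 0.4364 0.0599] [np.float64(0.00032328431778828675), np.float64(0.00032328431778873426)]
blk [0.5469 0.427  0.052 ]
yaw -0.31256448395282177 -0.31264665769057665
```

Both wrist views agree to well under 1 mm. The lamp is at (0.5466, 0.427), yaw -0.305, rib top 0.081. The socket is at (0.489, 0.310), top 0.0695, yaw -0.459. I'll go down around the rib, keeping the tips above the block top at 52 mm.

Request:
{"api": "drive_tool", "payload": {
  "deltas": [
    [[0.005, 0.03, -0.04], 0.15],
    [[0, 0.001, -0.05], 0],
    [[0, 0, -0.03], 0],
    [[0, 0, 0], 0]
  ],
  "gripper": 0.6
}}

```text
time_s: 2.3
eef_pos: [0.5522, 0.4227, 0.131]
eef_rot: [0.013, 0.153, 0.988, 0.003]
wrist_force: [-0.3, -0.1, -0.1]
opening: 0.601
```

```bash
python3 - <<'E'
from h import *
c=camera("wrist");save(c,"w3");o=get_obs();print(o["time_s"],o["eef_pos"],o["eef_rot"]);q=o["eef_rot"];print(np.arctan2(2*q[2]**2-1,2*q[1]*q[2]))
E
```

```text
2.35 [0.55346067 0.42323706 0.13363873] [0.01416857 0.15272223 0.98816115 0.00356594]
1.2640543983242145
```

View pics/w3.png

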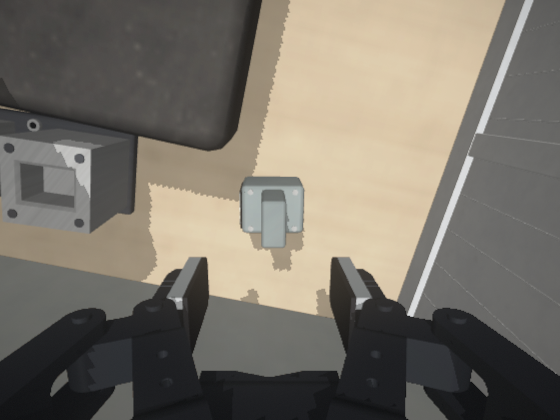

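The lamp rib is centred between the pads (rib about (273,222), pads at 190 and 350). The tool has picked up a small tilt over the fast rows, so I'll check its direction and whether a move reverses it.

```bash
cat >> h.py <<'E'
def st():
    o=get_obs();q=o["eef_rot"];M=R.from_quat([q[1],q[2],q[3],q[0]]).as_matrix()
    print("t",round(o["time_s"],2),"p",np.round(o["eef_pos"],4),"jawyaw",round(float(np.arctan2(M[1,1],M[0,1])),4),"toolz",np.round(M[:,2],4),"radial tilt",np.round(M[:2,2]@(o["eef_pos"][:2]/np.linalg.norm(o["eef_pos"][:2])),4),"F",np.round(o["wrist_force"],2),"T",np.round(o["torque"],3),"op",round(float(o["opening"]),3))
    return o
E
python3 -c "
from h import *
print(st()['q'])"
```

```text
t 2.35 p [0.5535 0.4232 0.1336] jawyaw 1.2643 toolz [ 0.0291  0.0027 -0.9996] radial tilt 0.0248 F [-0.8   0.61  0.38] T [ 0.023  0.067 -0.031] op 0.603
[ 0.48817892  0.51714793  1.37124704 -0.01194437  1.22624709 -0.77205693]
```

Request:
{"api": "drive_tool", "payload": {
  "deltas": [
    [[0, 0, 0.04], 0],
    [[0, 0, 0.04], 0],
    [[0, 0, 0], 0],
    [[0, 0, 0], 0]
  ]
}}

```text
time_s: 2.75
eef_pos: [0.5574, 0.4208, 0.2281]
eef_rot: [0.019, 0.155, 0.988, 0.007]
wrist_force: [-0.2, -0.2, -0.6]
opening: 0.6
```

```bash
python3 -c "
from h import *
print(st()['q'])"
```

```text
t 2.75 p [0.5574 0.4208 0.2281] jawyaw 1.26 toolz [ 0.0402  0.0075 -0.9992] radial tilt 0.0366 F [-0.23 -0.23 -0.62] T [ 0.032  0.02  -0.016] op 0.6
[ 0.48277312  0.42813207  1.3005734  -0.01222551  1.3737907  -0.77472033]
```

Request:
{"api": "drive_tool", "payload": {
  "deltas": [
    [[0, 0, 0], 0],
    [[0, 0, 0], 0],
    [[0, 0, 0], 0],
    [[0, 0, 0], 0],
    [[0, 0, 0], 0]
  ]
}}

```text
time_s: 3.25
eef_pos: [0.5579, 0.4199, 0.2298]
eef_rot: [0.02, 0.156, 0.988, 0.007]
wrist_force: [0.8, -0.1, 0.1]
opening: 0.598
```

```bash
python3 -c "
from h import *
print(st()['dq'])"
```

```text
t 3.25 p [0.5579 0.4199 0.2298] jawyaw 1.2588 toolz [ 0.042   0.0082 -0.9991] radial tilt 0.0385 F [ 0.78 -0.13  0.11] T [ 0.028  0.02  -0.037] op 0.598
[-0.00126721  0.00879789  0.00614194 -0.00093705  0.00039558  0.00072995]
```

Request:
{"api": "drive_tool", "payload": {
  "deltas": [
    [[-0.01, 0, 0], 0],
    [[-0.02, 0, 0], 0],
    [[-0.02, 0, 0], 0],
    [[-0.01, 0, 0], 0],
    [[-0.005, 0, 0], 0],
    [[0, 0, 0], 0]
  ]
}}

```text
time_s: 3.85
eef_pos: [0.4875, 0.4192, 0.2264]
eef_rot: [0.018, 0.155, 0.988, 0.006]
wrist_force: [-0.6, 0.6, 0.7]
opening: 0.6
```

```bash
python3 -c "
from h import *
print(st()['dq'])"
```

```text
t 3.85 p [0.4875 0.4192 0.2264] jawyaw 1.2591 toolz [ 0.0372  0.0057 -0.9993] radial tilt 0.0319 F [-0.62  0.56  0.7 ] T [ 0.003 -0.044 -0.035] op 0.6
[ 0.00010782 -0.00038161 -0.00054706 -0.0029854  -0.00544116 -0.00272817]
```

Request:
{"api": "drive_tool", "payload": {
  "deltas": [
    [[-0.05, 0, 0], 0],
    [[0, 0, 0], 0],
    [[0, 0, 0], 0]
  ]
}}

```text
time_s: 4.15
eef_pos: [0.4371, 0.4182, 0.2239]
eef_rot: [0.017, 0.156, 0.988, 0.004]
wrist_force: [-0.2, -0.3, -0.1]
opening: 0.601
```

```bash
python3 -c "
from h import *
print(st()['dq'])"
```

```text
t 4.15 p [0.4371 0.4182 0.2239] jawyaw 1.2578 toolz [ 0.0343  0.0034 -0.9994] radial tilt 0.0272 F [-0.23 -0.32 -0.15] T [ 0.016 -0.019  0.044] op 0.601
[ 0.02374982 -0.018702    0.04845857  0.0191302   0.02377407  0.0072712 ]
```

Request:
{"api": "drive_tool", "payload": {
  "deltas": [
    [[0.008, 0, 0], 0],
    [[0.008, 0, 0], 0],
    [[0.008, 0, 0], 0],
    [[0.008, 0, 0], 0],
    [[0.008, 0, 0], 0],
    [[0.008, 0, 0], 0],
    [[0, 0, 0], 0]
  ]
}}

```text
time_s: 4.85
eef_pos: [0.4947, 0.4178, 0.2247]
eef_rot: [0.018, 0.158, 0.987, 0.005]
wrist_force: [0.3, -0.2, -0.4]
opening: 0.603
```

```bash
python3 -c "
from h import *
print(st()['dq'])"
```

```text
t 4.85 p [0.4947 0.4178 0.2247] jawyaw 1.2544 toolz [ 0.0378  0.0047 -0.9993] radial tilt 0.0318 F [ 0.29 -0.19 -0.42] T [-0.031  0.008 -0.032] op 0.603
[0.00213817 0.00153432 0.00428719 0.00481627 0.00796611 0.00137878]
```

Request:
{"api": "drive_tool", "payload": {
  "deltas": [
    [[0, 0, -0.01], 0],
    [[0, 0, -0.01], 0],
    [[0, 0, -0.01], 0],
    [[0, 0, -0.01], 0],
    [[0, 0, -0.01], 0],
    [[0, 0, -0.01], 0],
    [[0, 0, 0], 0]
  ]
}}

```text
time_s: 5.55
eef_pos: [0.4922, 0.4173, 0.1572]
eef_rot: [0.016, 0.157, 0.987, 0.004]
wrist_force: [-0.1, 0.3, -0.5]
opening: 0.601
```

```bash
python3 -c "
from h import *
print(st()['dq'])"
```

```text
t 5.55 p [0.4922 0.4173 0.1572] jawyaw 1.2553 toolz [ 0.0337  0.0028 -0.9994] radial tilt 0.0275 F [-0.09  0.29 -0.5 ] T [-0.037  0.023 -0.043] op 0.601
[ 0.00215057 -0.00592121 -0.01123765 -0.00094327  0.00169558  0.00104415]
```

Request:
{"api": "drive_tool", "payload": {
  "deltas": [
    [[0, 0, 0.01], 0],
    [[0, 0, 0.01], 0],
    [[0, 0, 0.01], 0],
    [[0, 0, 0.01], 0],
    [[0, 0, 0.01], 0],
    [[0, 0, 0.01], 0],
    [[0, 0, 0], 0]
  ]
}}

```text
time_s: 6.25
eef_pos: [0.4939, 0.4185, 0.2271]
eef_rot: [0.019, 0.157, 0.987, 0.006]
wrist_force: [0.7, -0.9, 0.5]
opening: 0.601
```

```bash
python3 -c "
from h import *
print(st()['dq'])"
```

```text
t 6.25 p [0.4939 0.4185 0.2271] jawyaw 1.2555 toolz [ 0.0401  0.0065 -0.9992] radial tilt 0.0348 F [ 0.74 -0.89  0.49] T [-0.004 -0.027 -0.004] op 0.601
[ 0.00065759  0.0022042   0.01321976  0.00202704 -0.00365912  0.00084766]
```

Request:
{"api": "drive_tool", "payload": {
  "deltas": [
    [[0, 0, 0], -0.15],
    [[0, 0, 0], 0]
  ]
}}

```text
time_s: 6.45
eef_pos: [0.4941, 0.4185, 0.2281]
eef_rot: [0.02, 0.232, 0.972, 0.005]
wrist_force: [0.3, 0.2, -0.5]
opening: 0.6
```

```bash
python3 -c "
from h import *
print(st()['q'])"
```

```text
t 6.45 p [0.4941 0.4185 0.2281] jawyaw 1.1021 toolz [ 4.180e-02  9.000e-04 -9.991e-01] radial tilt 0.0325 F [ 0.28  0.16 -0.47] T [ 0.021 -0.021  0.016] op 0.6
[ 0.53000192  0.31982149  1.44420237 -0.02086039  1.34107166 -0.56739597]
```

Request:
{"api": "drive_tool", "payload": {
  "deltas": [
    [[0, 0, -0.04], 0],
    [[0, 0, -0.04], 0],
    [[0, 0, 0], 0]
  ]
}}

```text
time_s: 6.75
eef_pos: [0.4946, 0.4189, 0.1476]
eef_rot: [0.021, 0.227, 0.974, 0.007]
wrist_force: [-1.0, -0.1, -0.5]
opening: 0.6
```

```bash
python3 -c "
from h import *
print(st()['q'])"
```

```text
t 6.75 p [0.4946 0.4189 0.1476] jawyaw 1.1136 toolz [ 0.0448  0.003  -0.999 ] radial tilt 0.0361 F [-0.95 -0.05 -0.49] T [-0.06   0.104  0.038] op 0.6
[ 0.52989333  0.39549098  1.5139397  -0.02152769  1.19206519 -0.57571203]
```

A slow descent lowers the tilt and fast moves raise it. The grasp is symmetric under a half turn, so I'll turn -2.99 rad. That flips the tilt's sign so the outward and upward drift cancels it, and it lines the jaws up with the lamp.

Request:
{"api": "drive_tool", "payload": {
  "deltas": [
    [[0, 0, 0], -0.1495],
    [[0, 0, 0], -0.1495],
    [[0, 0, 0], -0.1495],
    [[0, 0, 0], -0.1495],
    [[0, 0, 0], -0.1495],
    [[0, 0, 0], -0.1495],
    [[0, 0, 0], -0.1495],
    [[0, 0, 0], -0.1495],
    [[0, 0, 0], -0.1495],
    [[0, 0, 0], -0.1495]
  ]
}}

```text
time_s: 7.75
eef_pos: [0.4985, 0.4214, 0.1634]
eef_rot: [0.021, 0.83, 0.557, -0.006]
wrist_force: [-0.9, -0.4, 0.4]
opening: 0.597
```

```bash
python3 -c "
from h import *
print(st()['q'])"
```

```text
t 7.75 p [0.4985 0.4214 0.1634] jawyaw -0.388 toolz [ 0.0138 -0.042  -0.999 ] radial tilt -0.0166 F [-0.85 -0.37  0.39] T [-0.003  0.031  0.033] op 0.597
[ 0.54163284  0.42300701  1.44190443 -0.04489773  1.28680034  0.94287724]
```

Request:
{"api": "drive_tool", "payload": {
  "deltas": [
    [[0, 0, 0], -0.1495],
    [[0, 0, 0], -0.1495],
    [[0, 0, 0], -0.1495],
    [[0, 0, 0], -0.1495],
    [[0, 0, 0], -0.1495],
    [[0, 0, 0], -0.1495],
    [[0, 0, 0], -0.1495],
    [[0, 0, 0], -0.1495],
    [[0, 0, 0], -0.14],
    [[0, 0, 0], 0]
  ]
}}

```text
time_s: 8.75
eef_pos: [0.5042, 0.4249, 0.1838]
eef_rot: [0.012, 0.997, -0.08, -0.011]
wrist_force: [0.3, -0.4, 0.1]
opening: 0.603
```

```bash
python3 -c "
from h import *
print(st()['q'])"
```

```text
t 8.75 p [0.5042 0.4249 0.1838] jawyaw -1.731 toolz [-0.0237 -0.0216 -0.9995] radial tilt -0.032 F [ 0.29 -0.36  0.11] T [-0.061 -0.028  0.059] op 0.603
[ 0.52402047  0.42714094  1.39265077 -0.00699916  1.35314708  2.25690416]
```

Request:
{"api": "drive_tool", "payload": {
  "deltas": [
    [[0, 0, 0.04], -0.14],
    [[0, 0, 0.04], 0],
    [[0, 0, -0.04], 0],
    [[0, 0, -0.04], 0],
    [[0, 0, 0.04], 0],
    [[0, 0, 0.04], 0],
    [[0, 0, -0.04], 0],
    [[0, 0, -0.04], 0],
    [[0, 0, 0], 0]
  ]
}}

```text
time_s: 9.65
eef_pos: [0.5071, 0.4268, 0.1986]
eef_rot: [0.007, 0.992, -0.126, -0.007]
wrist_force: [-0.6, -1.6, -0.8]
opening: 0.598
```

```bash
python3 -c "
from h import *
print(st()['q'])"
```

```text
t 9.65 p [0.5071 0.4268 0.1986] jawyaw -1.8224 toolz [-0.0149 -0.0119 -0.9998] radial tilt -0.0191 F [-0.61 -1.56 -0.78] T [-0.021  0.052 -0.067] op 0.598
[ 0.52242653  0.4125952   1.3816774  -0.00299621  1.36616923  2.34558509]
```

Request:
{"api": "drive_tool", "payload": {
  "deltas": [
    [[0.0, 0, 0.05], -0.05],
    [[0, 0, 0.05], 0],
    [[0, 0, -0.05], 0],
    [[0, 0, -0.05], 0],
    [[0.02, 0, 0.05], 0],
    [[0.01, 0, 0.05], 0],
    [[0, 0, -0.05], 0],
    [[0, 0, -0.05], 0],
    [[0, 0, 0], 0]
  ]
}}

```text
time_s: 10.55
eef_pos: [0.5311, 0.4252, 0.2076]
eef_rot: [0.007, 0.991, -0.133, -0.008]
wrist_force: [-1.4, -1.9, -0.6]
opening: 0.597
```

```bash
python3 -c "
from h import *
st();save(camera('wrist'),'w4')"
```

```text
t 10.55 p [0.5311 0.4252 0.2076] jawyaw -1.8377 toolz [-0.0168 -0.0123 -0.9998] radial tilt -0.0208 F [-1.38 -1.85 -0.62] T [-0.043  0.059  0.03 ] op 0.597
```

View pics/w4.png

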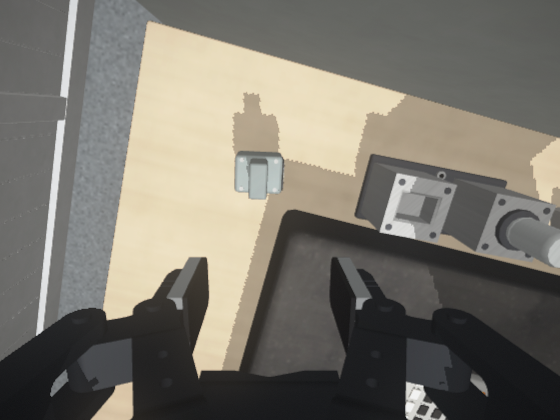

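The lamp is still in place at (258,175), the tool tilt is down to about 0.02 rad, and the camera is now on the opposite side. That lets me check for camera bias.

```bash
python3 -c "
from h import *
import pickle
c=camera('wrist');pickle.dump(c,open('c4.pkl','wb'));st()
crop(c,'w4b',225,295,140,210,8);crop(c,'w4a',370,470,160,250,6)"
```

```text
t 10.65 p [0.5339 0.4269 0.2142] jawyaw -1.839 toolz [-0.0083 -0.0076 -0.9999] radial tilt -0.0112 F [-0.53 -0.08  1.3 ] T [ 0.027 -0.032 -0.016] op 0.6
```

View pics/w4b.png

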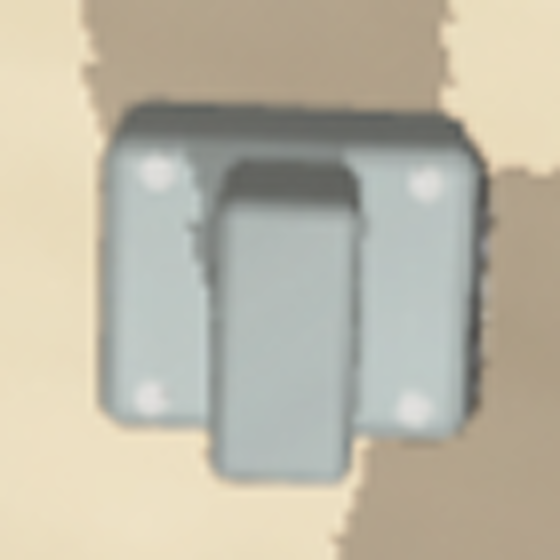

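View pics/w4a.png

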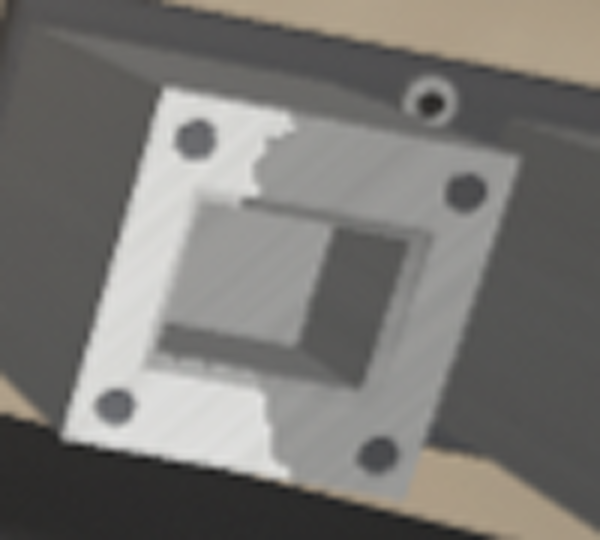

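```bash
python3 - <<'E'
from h import *
import pickle
np.set_printoptions(precision=4,suppress=True)
c=pickle.load(open("c4.pkl","rb"))
mk=lambda x,y,s:(lambda u,v:(x+(u+.5)/s-.5,y+(v+.5)/s-.5))
B=mk(225,140,8);A=mk(370,160,6)
T=np.array([onz(c,*B(*p),.052) for p in [(157,172),(427,184),(151,398),(414,409)]]);print("blk",T.mean(0));a=T[2]+T[3]-T[0]-T[1];b=T[1]+T[3]-T[0]-T[2];print("yaw",np.arctan2(-a[1],-a[0]),np.arctan2(b[0],-b[1]))
L=np.array([onz(c,*B(*p),.082) for p in [(222,203),(355,205),(210,480),(348,480)]]);print("rib",L.mean(0))
P=np.array([onz(c,*A(*p),.07) for p in [(195,139),(466,193),(114,406),(378,454)]]);print("bolts",P.mean(0));a=P[1]+P[3]-P[0]-P[2];b=P[2]+P[3]-P[0]-P[1];print("yaw",np.arctan2(a[0],-a[1]),np.arctan2(-b[1],-b[0]))
E
```

```text
blk [0.5471 0.4271 0.052 ]
yaw -0.31548387681353324 -0.3133225927816371
rib [0.5474 0.427  0.082 ]
bolts [0.4892 0.3098 0.07  ]
yaw -0.4606376300775393 -0.4632175468329012
```

The second side gives lamp (0.547, 0.427), yaw -0.314, and socket (0.489, 0.310), yaw -0.461. There is no notable camera bias. Descending.

Request:
{"api": "drive_tool", "payload": {
  "deltas": [
    [[0.012, 0, -0.04], -0.045],
    [[0, 0, -0.04], 0],
    [[0, 0, -0.03], 0],
    [[0, 0, -0.01], 0],
    [[0, 0, 0], 0]
  ]
}}

```text
time_s: 11.15
eef_pos: [0.5559, 0.433, 0.1139]
eef_rot: [-0.004, 0.988, -0.153, 0.008]
wrist_force: [0.9, 0.1, -0.0]
opening: 0.599
```

```bash
python3 -c "
from h import *
st()"
```

```text
t 11.15 p [0.5559 0.433  0.1139] jawyaw -1.8785 toolz [ 0.0164  0.0063 -0.9998] radial tilt 0.0168 F [ 0.9   0.14 -0.03] T [-0.05   0.015  0.06 ] op 0.599
```

Request:
{"api": "drive_tool", "payload": {
  "deltas": [
    [[-0.003, -0.002, -0.01], -0.006],
    [[-0.003, -0.002, -0.01], 0],
    [[-0.002, -0.001, -0.01], 0],
    [[0, 0, -0.01], 0],
    [[0, 0, -0.006], 0],
    [[0, 0, 0], 0]
  ]
}}

```text
time_s: 11.75
eef_pos: [0.5509, 0.4301, 0.0733]
eef_rot: [-0.008, 0.988, -0.156, 0.012]
wrist_force: [0.1, -0.2, -0.0]
opening: 0.599
```

```bash
python3 -c "
from h import *
st()"
```

```text
t 11.75 p [0.5509 0.4301 0.0733] jawyaw -1.8833 toolz [ 0.0266  0.0117 -0.9996] radial tilt 0.0282 F [ 0.14 -0.16 -0.05] T [-0.019  0.05   0.05 ] op 0.599
```

Request:
{"api": "drive_tool", "payload": {
  "deltas": [
    [[-0.003, -0.002, -0.012], 0],
    [[-0.001, -0.001, -0.005], 0],
    [[0, 0, -0.001], 0]
  ]
}}

```text
time_s: 12.05
eef_pos: [0.5467, 0.4268, 0.0538]
eef_rot: [-0.008, 0.988, -0.156, 0.012]
wrist_force: [0.2, -0.2, -0.3]
opening: 0.601
```

```bash
python3 -c "
from h import *
st();save(camera('wrist'),'w5')"
```

```text
t 12.05 p [0.5467 0.4268 0.0538] jawyaw -1.8833 toolz [ 0.0266  0.0117 -0.9996] radial tilt 0.0281 F [ 0.16 -0.16 -0.3 ] T [ 0.017  0.024 -0.038] op 0.601
```

View pics/w5.png

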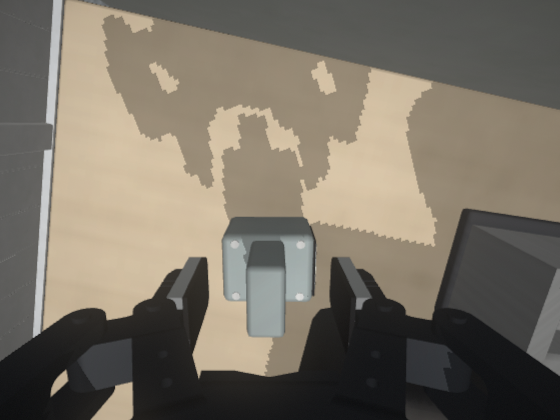

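The rib (about (267,290)) is centred between the pads (205 and 333). I'll raise 4 mm so the tips clear the block, then close.

Request:
{"api": "drive_tool", "payload": {
  "deltas": [
    [[0, 0, 0.004], 0],
    [[0, 0, 0], 0]
  ]
}}

```text
time_s: 12.3
eef_pos: [0.5467, 0.4269, 0.0581]
eef_rot: [-0.008, 0.988, -0.156, 0.012]
wrist_force: [-0.6, 0.1, 1.4]
opening: 0.599
```

Request:
{"api": "drive_tool", "payload": {
  "deltas": [
    [[0, 0, 0], 0],
    [[0, 0, 0], 0],
    [[0, 0, 0], 0],
    [[0, 0, 0], 0],
    [[0, 0, 0], 0],
    [[0, 0, 0], 0]
  ],
  "gripper": 0.0
}}

```text
time_s: 12.9
eef_pos: [0.5475, 0.4272, 0.0596]
eef_rot: [-0.008, 0.988, -0.156, 0.013]
wrist_force: [-0.1, 0.2, 0.1]
opening: 0.151
```

```bash
python3 -c "
from h import *
st()"
```

```text
t 12.9 p [0.5475 0.4272 0.0596] jawyaw -1.8832 toolz [ 0.0283  0.0124 -0.9995] radial tilt 0.03 F [-0.05  0.16  0.11] T [-0.031  0.001  0.011] op 0.151
```

Opening is 0.151 (about 13 mm) against the 14 mm rib, so the lamp is gripped. Lifting.

Request:
{"api": "drive_tool", "payload": {
  "deltas": [
    [[0, 0, 0.01], 0],
    [[0, 0, 0.02], 0],
    [[0, 0, 0.025], 0],
    [[0, 0, 0.025], 0],
    [[0, 0, 0.015], 0],
    [[0, 0, 0.0], 0]
  ]
}}

```text
time_s: 13.5
eef_pos: [0.5457, 0.4264, 0.1583]
eef_rot: [-0.007, 0.988, -0.156, 0.011]
wrist_force: [0.5, -0.5, -1.1]
opening: 0.147
```

```bash
python3 -c "
from h import *
st()"
```

```text
t 13.5 p [0.5457 0.4264 0.1583] jawyaw -1.8832 toolz [ 0.025   0.0109 -0.9996] radial tilt 0.0264 F [ 0.47 -0.46 -1.06] T [0.    0.055 0.042] op 0.147
```

Request:
{"api": "drive_tool", "payload": {
  "deltas": [
    [[-0.008, -0.015, 0], -0.04],
    [[-0.015, -0.03, 0], -0.05],
    [[-0.015, -0.03, 0], -0.04],
    [[-0.01, -0.02, 0], -0.017],
    [[-0.005, -0.01, 0], 0],
    [[0, 0, 0], 0]
  ]
}}

```text
time_s: 14.1
eef_pos: [0.4876, 0.3173, 0.1529]
eef_rot: [-0.005, 0.973, -0.23, 0.01]
wrist_force: [0.1, -0.2, -0.9]
opening: 0.151
```

```bash
python3 -c "
from h import *
import pickle
st();w=camera('wrist');s=camera('scene');d=camera('side');save(w,'w6');crop(s,'s6',230,350,120,260,4.2);crop(d,'d6',190,350,150,270,5);pickle.dump((w,s,d),open('c6.pkl','wb'))"
```

```text
t 14.1 p [0.4876 0.3173 0.1529] jawyaw -2.0355 toolz [ 0.0209  0.0048 -0.9998] radial tilt 0.0201 F [ 0.13 -0.19 -0.88] T [ 0.055  0.022 -0.001] op 0.151
```

View pics/w6.png

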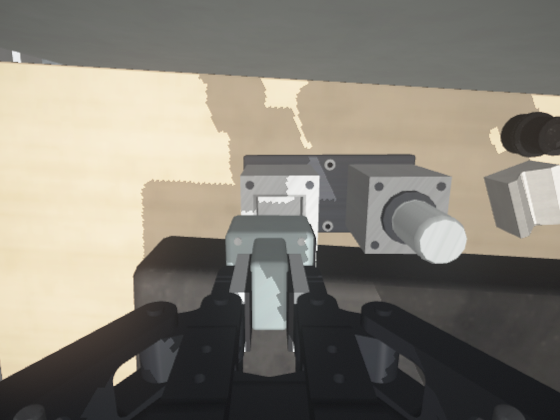

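View pics/s6.png

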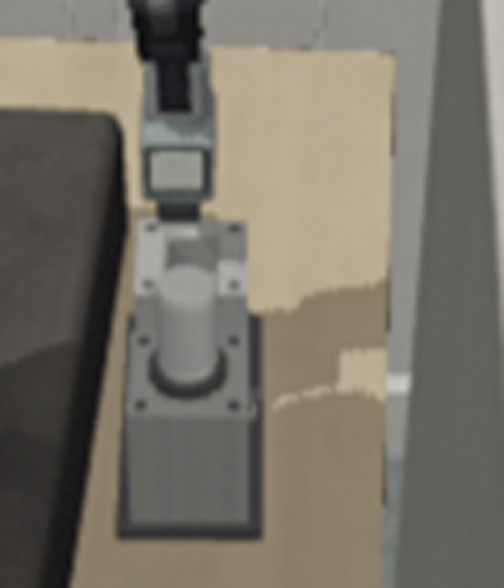

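View pics/d6.png

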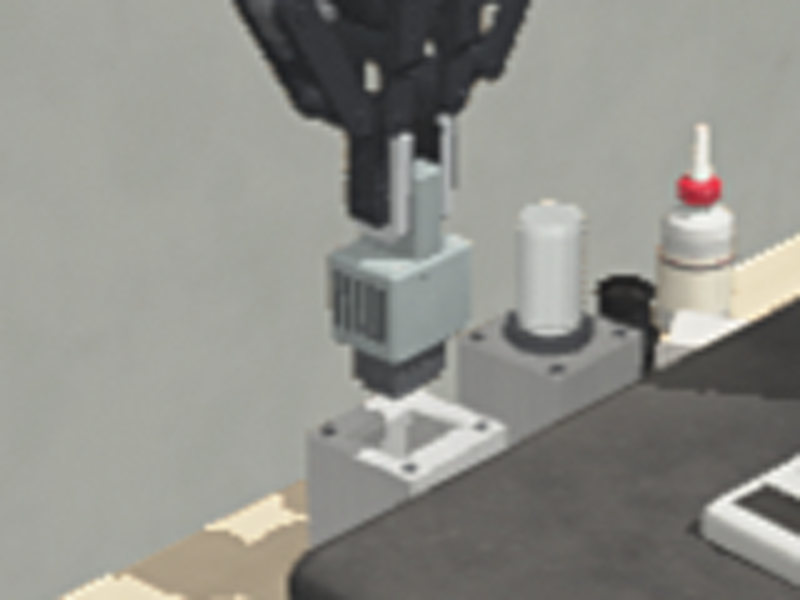

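The lamp is held with its window toward the gauge, hovering a few mm off the socket in +y. I'll measure the lamp in the wrist view, along with the foot in the side view, against the socket.

```bash
python3 -c "
from h import *
import pickle
w,s,d=pickle.load(open('c6.pkl','rb'))
crop(w,'w6a',215,335,160,340,3.3);crop(d,'d6a',240,300,195,260,9)
crop(w,'w6b',220,325,165,260,7)"
```

```text
(no output)
```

View pics/w6b.png

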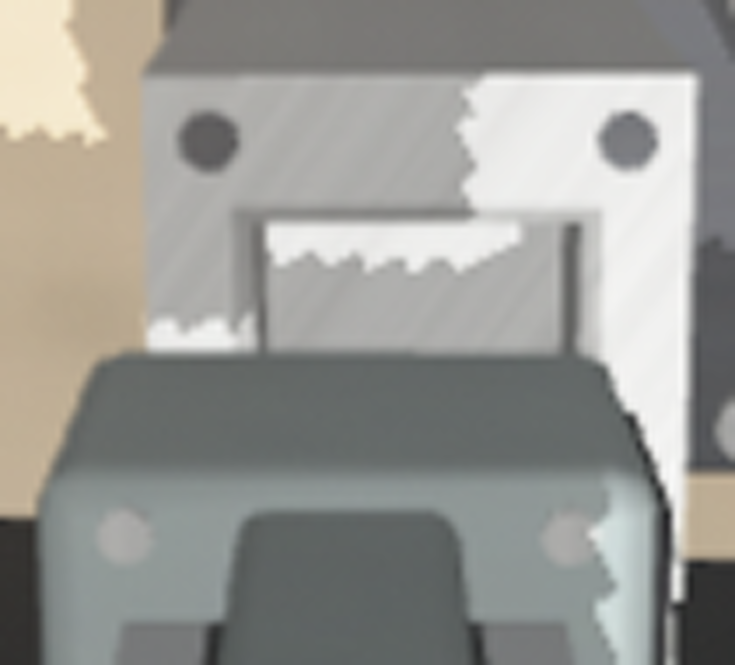

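View pics/d6a.png

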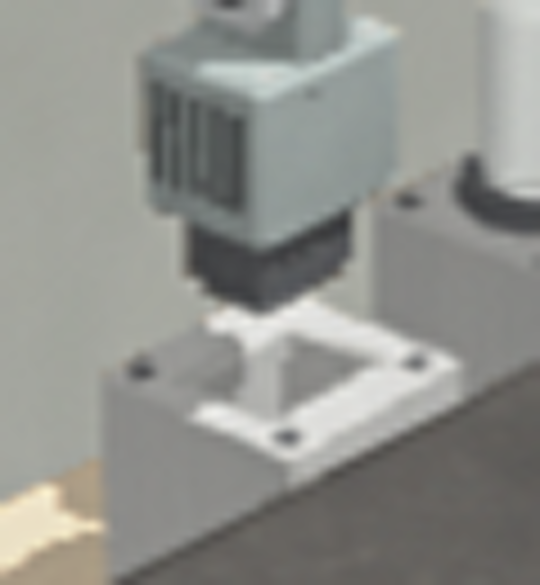

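```bash
python3 - <<'E'
from h import *
import pickle
np.set_printoptions(precision=4,suppress=True)
w,s,d=pickle.load(open('c6.pkl','rb'))
mk=lambda x,y,s:(lambda u,v:(x+(u+.5)/s-.5,y+(v+.5)/s-.5))
W=mk(220,165,7);D=mk(240,195,9)
yaw=-.461;ex=np.array([np.cos(yaw),np.sin(yaw)]);ey=np.array([-np.sin(yaw),np.cos(yaw)])
fr=lambda p,o:np.array([(p[:2]-o)@ex,(p[:2]-o)@ey])
b=[onz(w,*W(*p),.07) for p in [(208,142),(628,141)]];print("bolts",b)
mb=(b[0]+b[1])[:2]/2; soc=mb-ex*.019;print("socket now",soc)
zt=.1529-.0596+.052
t=[onz(w,*W(*p),zt) for p in [(124,538),(571,538)]];print("screws",t,np.linalg.norm(t[0]-t[1]));a=t[0]-t[1];print("lamp yaw",np.arctan2(-a[0],a[1]))
lt=(t[0]+t[1])[:2]/2-ex*.0121;print("lamp top centre",lt,"rel socket",fr(lt,soc))
zb=.1529-.0596
# side: foot bottom corners: left(+x,+y) , bottom (-x,+y), right(-x,-y)
f=[onz(d,*D(*p),zb) for p in [(187,280),(262,314),(350,265)]]
S=[onz(d,*D(*p),.07) for p in [(140,369),(288,437),(417,362)]];print(f,S)
c_f=(f[0]+f[2])[:2]/2;c_s=(S[0]+S[2])[:2]/2;print("side foot rel socket",fr(c_f,c_s),np.linalg.norm(f[0]-f[1]),np.linalg.norm(f[2]-f[1]),np.linalg.norm(S[0]-S[1]))
E
```

```text
bolts [array([0.5146, 0.3183, 0.07  ]), array([0.4978, 0.2843, 0.07  ])]
socket now [0.4892 0.3097]
screws [array([0.5041, 0.3241, 0.1453]), array([0.4917, 0.2989, 0.1453])] 0.028089752801646738
lamp yaw -0.46031441364904957
lamp top centre [0.4871 0.3169] rel socket [-0.0051  0.0055]
[array([0.5055, 0.322 , 0.0933]), array([0.488 , 0.3314, 0.0933]), array([0.4769, 0.3084, 0.0933])] [array([0.5168, 0.3181, 0.07  ]), array([0.4819, 0.336 , 0.07  ]), array([0.465 , 0.3019, 0.07  ])]
side foot rel socket [-0.002   0.0048] 0.019918892340320307 0.025591911231252828 0.03927997981945229
```

The wrist view and kinematics put the lamp at (-5.1, +5.6) mm from the socket in the stand frame. The side view says (-2, +4.5). I'll move by a compromise, go lower, and look again from both views.

Request:
{"api": "drive_tool", "payload": {
  "deltas": [
    [[0.0015, -0.0065, 0], 0.003],
    [[0, 0, -0.008], 0],
    [[0, 0, -0.007], 0],
    [[0, 0, 0], 0]
  ]
}}

```text
time_s: 14.65
eef_pos: [0.4915, 0.3136, 0.1367]
eef_rot: [-0.006, 0.974, -0.227, 0.01]
wrist_force: [-0.3, 0.6, -1.1]
opening: 0.145
```

```bash
python3 -c "
from h import *
import pickle
o=st();yaw=-.461;ex=np.array([np.cos(yaw),np.sin(yaw)]);ey=np.array([-np.sin(yaw),np.cos(yaw)]);dd=o['eef_pos'][:2]-np.array([.4891,.3098]);print(dd@ex,dd@ey)
w=camera('wrist');s=camera('scene');d=camera('side');pickle.dump((w,s,d),open('c7.pkl','wb'))
crop(d,'d7a',240,310,180,260,7);crop(w,'w7b',220,325,165,260,7);crop(s,'s7',255,305,135,225,6)"
```

```text
t 14.65 p [0.4915 0.3136 0.1367] jawyaw -2.0294 toolz [ 0.023   0.0065 -0.9997] radial tilt 0.0228 F [-0.26  0.57 -1.14] T [0.003 0.058 0.019] op 0.145
0.00042752251693962723 0.004449174913978234
```

View pics/d7a.png

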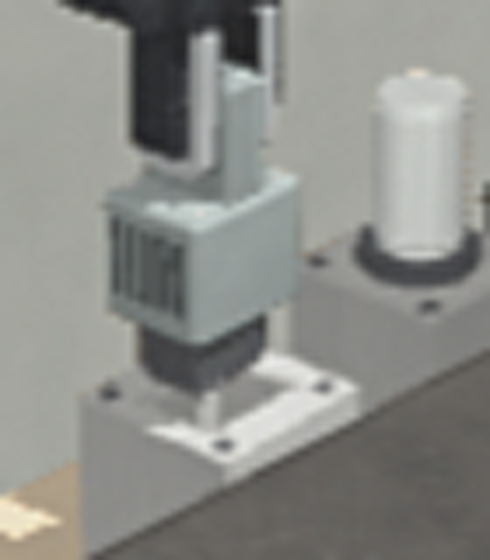

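View pics/w7b.png

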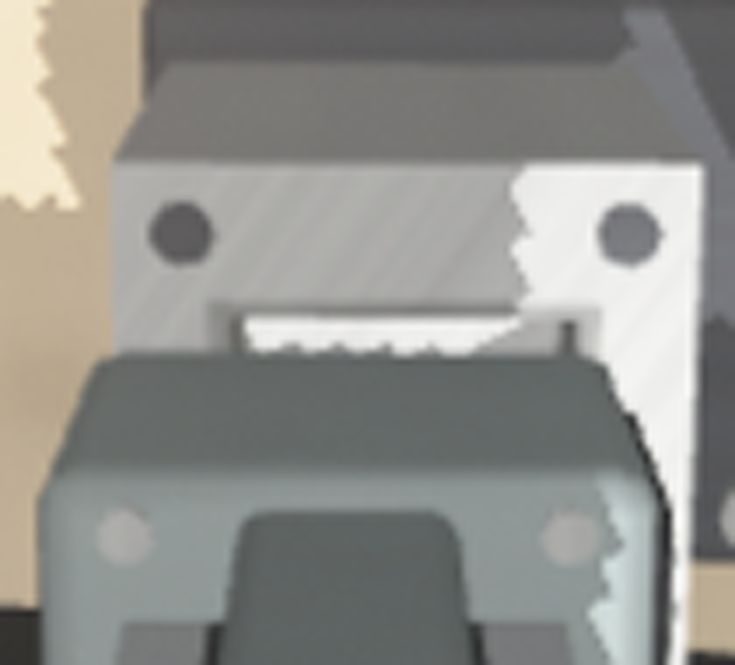

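View pics/s7.png

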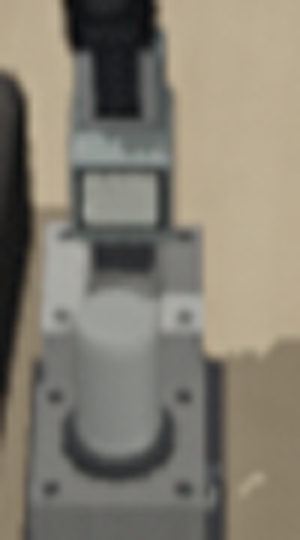

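```bash
python3 - <<'E'
from h import *
import pickle
np.set_printoptions(precision=4,suppress=True)
w,s,d=pickle.load(open('c7.pkl','rb'))
mk=lambda x,y,s:(lambda u,v:(x+(u+.5)/s-.5,y+(v+.5)/s-.5))
W=mk(220,165,7);D=mk(240,180,7);S=mk(255,135,6)
yaw=-.461;ex=np.array([np.cos(yaw),np.sin(yaw)]);ey=np.array([-np.sin(yaw),np.cos(yaw)])
fr=lambda p,o:np.array([(p[:2]-o)@ex,(p[:2]-o)@ey])*1000
soc=np.array([.4891,.3098]);zf=.1367-.0596
b=[onz(w,*W(*p),.07) for p in [(182,234),(629,235)]];so=(b[0]+b[1])[:2]/2-ex*.019;print("w socket",fr(so,soc))
t=[onz(w,*W(*p),zf+.052) for p in [(124,538),(571,538)]];lt=(t[0]+t[1])[:2]/2-ex*.0121;print("w lamp rel",fr(lt,so))
# lamp lower +x block edge? side
f=[onz(d,*D(*p),zf) for p in [(142,372),(195,393),(264,352)]];B=[onz(d,*D(*p),.07) for p in [(110,392),(223,444),(324,386)]]
cs=(B[0]+B[2])[:2]/2;print("side foot corners",[fr(x,cs) for x in f])
print("side bolts",[fr(x,cs) for x in B])
print("scene bolts",[fr(onz(s,*S(*p),.07),soc) for p in [(62,316),(184,316),(183,235)]],"foot",[fr(onz(s,*S(*p),zf),soc) for p in [(92,268),(157,268)]],"window",[fr(onz(s,*S(*p),zf+.038),soc) for p in [(83,198),(157,198)]])
# block bottom corners & top corners side to gauge tilt
print("side block bottom corner(-x+y)",fr(onz(d,*D(186,342),zf+.018),cs),"top",fr(onz(d,*D(188,232),zf+.052),cs))
E
```

```text
w socket [ 0.1076 -0.0499]
w lamp rel [-0.0606  4.0221]
side foot corners [array([11.5052, 15.1421]), array([-5.6263, 14.338 ]), array([ -4.7235, -12.5146])]
side bolts [array([19.3468, 18.727 ]), array([-19.2454,  19.2998]), array([-19.3468, -18.727 ])]
scene bolts [array([-18.4762, -15.376 ]), array([ 19.2776, -15.1981]), array([18.6778, 23.0698])] foot [array([-9.4454, -0.9602]), array([10.7861, -0.8674])] window [array([-10.9022, -12.3389]), array([ 11.2721, -12.2413])]
side block bottom corner(-x+y) [-8.6787 20.58  ] top [-15.0321  26.112 ]
```

Wrist and scene agree that x is centred (0 to +0.3 mm). In y it is +4.2 mm. I'll correct y and start the descent in small steps.

Request:
{"api": "drive_tool", "payload": {
  "deltas": [
    [[-0.003, -0.005, 0], -0.002],
    [[0, 0, -0.002], 0]
  ]
}}

```text
time_s: 15.0
eef_pos: [0.4892, 0.3089, 0.1366]
eef_rot: [-0.007, 0.974, -0.228, 0.012]
wrist_force: [-0.5, 0.0, -0.8]
opening: 0.149
```

```bash
cat >> h.py <<'E'
def rel(o):
    yaw=-.461;ex=np.array([np.cos(yaw),np.sin(yaw)]);ey=np.array([-np.sin(yaw),np.cos(yaw)]);dd=o['eef_pos'][:2]-np.array([.4891,.3098]);print("rel socket mm",np.round(1000*dd@ex,2),np.round(1000*dd@ey,2))
E
python3 -c "
from h import *
rel(st())"
```

```text
t 15.0 p [0.4892 0.3089 0.1366] jawyaw -2.031 toolz [ 0.0258  0.0074 -0.9996] radial tilt 0.0257 F [-0.47  0.03 -0.78] T [ 0.003  0.082 -0.043] op 0.149
rel socket mm 0.52 -0.78
```

Request:
{"api": "drive_tool", "payload": {
  "deltas": [
    [[0, 0.0005, -0.006], 0],
    [[0, 0, -0.005], 0],
    [[0, 0, -0.004], 0]
  ]
}}

```text
time_s: 15.3
eef_pos: [0.4896, 0.3094, 0.1213]
eef_rot: [-0.007, 0.973, -0.228, 0.012]
wrist_force: [0.7, 0.2, -1.0]
opening: 0.144
```

```bash
python3 -c "
from h import *
rel(st())"
```

```text
t 15.3 p [0.4896 0.3094 0.1213] jawyaw -2.0314 toolz [ 0.0274  0.0081 -0.9996] radial tilt 0.0275 F [ 0.71  0.24 -1.05] T [ 0.028  0.006 -0.022] op 0.144
rel socket mm 0.63 -0.17
```

The foot is about 8 mm into the mouth with no contact force. Continuing.

Request:
{"api": "drive_tool", "payload": {
  "deltas": [
    [[-0.0003, 0, -0.004], 0],
    [[-0.0003, 0, -0.004], 0],
    [[0, 0, -0.002], 0]
  ]
}}

```text
time_s: 15.6
eef_pos: [0.4891, 0.3097, 0.1114]
eef_rot: [-0.007, 0.973, -0.228, 0.012]
wrist_force: [-9.0, -1.1, 24.5]
opening: 0.151
```

```bash
python3 -c "
from h import *
import pickle
rel(st());s=camera('scene');d=camera('side');crop(d,'d8',240,310,180,260,7);crop(s,'s8',255,305,135,225,6)"
```

```text
t 15.6 p [0.4891 0.3097 0.1114] jawyaw -2.0312 toolz [ 0.0272  0.0082 -0.9996] radial tilt 0.0274 F [-8.99 -1.14 24.45] T [-0.71   1.585 -0.081] op 0.151
rel socket mm 0.03 -0.11
```

View pics/d8.png

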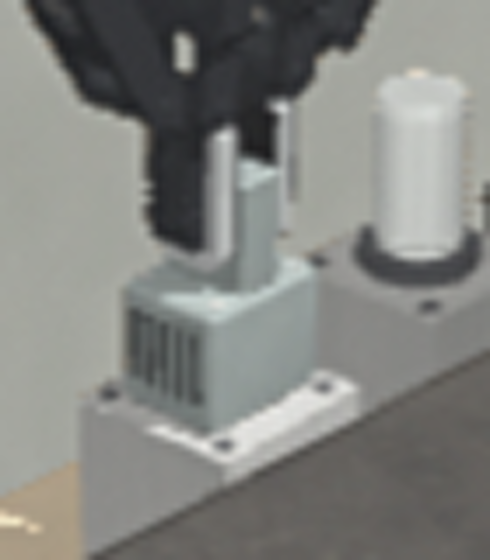

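Fz is 24 N at TCP z 0.1114 (0.1116 predicted), and the side view shows the block sitting on the stand face. I'll release with a moderate opening.

Request:
{"api": "drive_tool", "payload": {
  "deltas": [
    [[0, 0, 0], 0],
    [[0, 0, 0], 0],
    [[0, 0, 0], 0],
    [[0, 0, 0], 0]
  ],
  "gripper": 0.45
}}

```text
time_s: 16.1
eef_pos: [0.4897, 0.3099, 0.1119]
eef_rot: [-0.008, 0.974, -0.228, 0.013]
wrist_force: [0.2, -0.3, -0.6]
opening: 0.447
```

```bash
python3 -c "
from h import *
rel(st());w=camera('wrist');crop(w,'w9',200,480,150,360,2.8)"
```

```text
t 16.1 p [0.4897 0.3099 0.1119] jawyaw -2.0309 toolz [ 0.0291  0.0087 -0.9995] radial tilt 0.0292 F [ 0.15 -0.27 -0.59] T [0.    0.035 0.035] op 0.447
rel socket mm 0.51 0.42
```

View pics/w9.png

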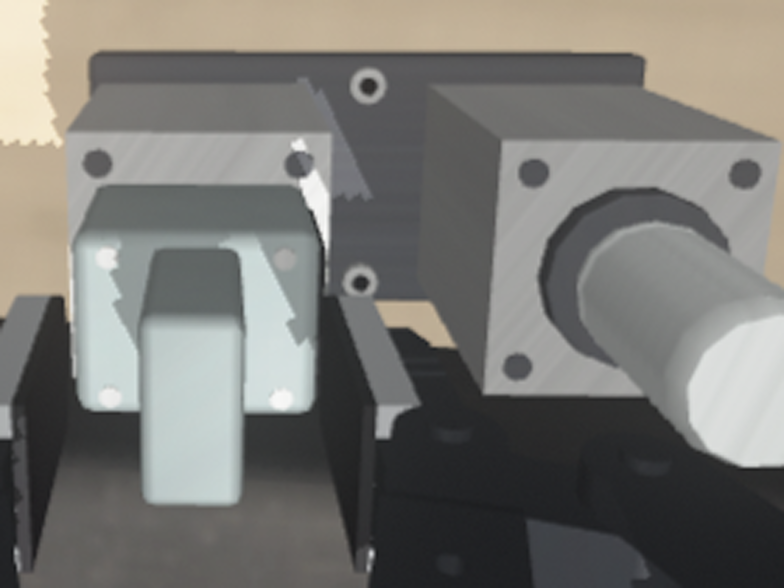

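The lamp is released and stays upright, with the fingers clear of the rib. I'll rise straight up, then move over the gauge.

Request:
{"api": "drive_tool", "payload": {
  "deltas": [
    [[0, 0, 0.01], 0],
    [[0, 0, 0.02], 0],
    [[0, 0, 0.03], 0],
    [[0, 0, 0.03], 0],
    [[0, 0, 0.0], 0]
  ]
}}

```text
time_s: 16.65
eef_pos: [0.4886, 0.3094, 0.2061]
eef_rot: [-0.007, 0.974, -0.228, 0.012]
wrist_force: [0.8, 0.2, 0.9]
opening: 0.451
```

```bash
python3 -c "
from h import *
import pickle
rel(st());w=camera('wrist');s=camera('scene');d=camera('side');pickle.dump((w,s,d),open('c10.pkl','wb'));save(w,'w10');crop(d,'d10',240,330,170,260,6.5);crop(s,'s10',245,315,135,235,5.8)"
```

```text
t 16.65 p [0.4886 0.3094 0.2061] jawyaw -2.0312 toolz [ 0.0266  0.0077 -0.9996] radial tilt 0.0266 F [0.83 0.23 0.91] T [-0.071 -0.033 -0.021] op 0.451
rel socket mm -0.29 -0.6
```

View pics/w10.png

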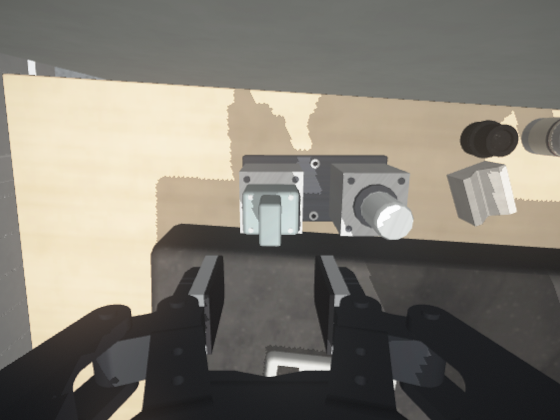

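View pics/d10.png

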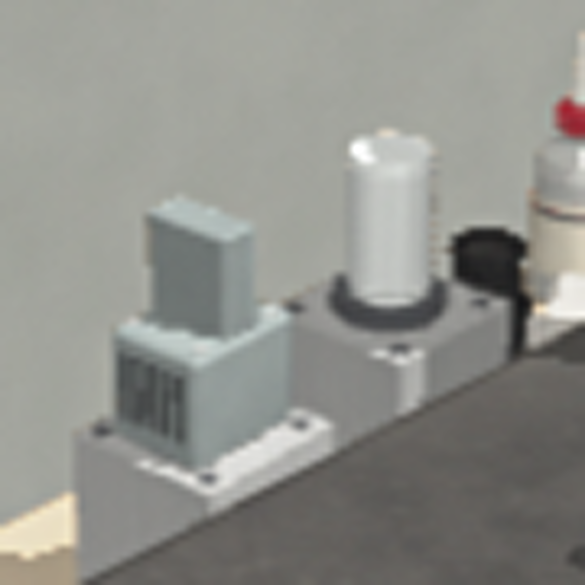

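View pics/s10.png

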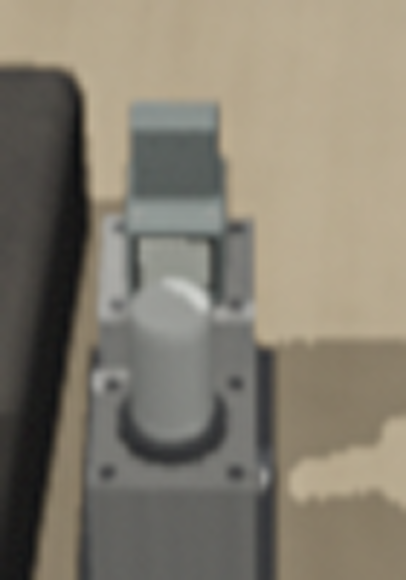

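```bash
python3 -c "
from h import *
import pickle
w,s,d=pickle.load(open('c10.pkl','rb'))
crop(w,'w10a',235,310,155,250,6.3)
crop(w,'w10b',320,420,160,245,7)"
```

```text
(no output)
```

View pics/w10a.png

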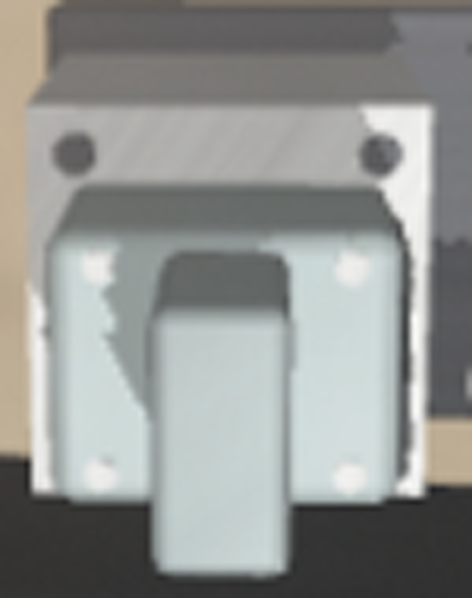

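View pics/w10b.png

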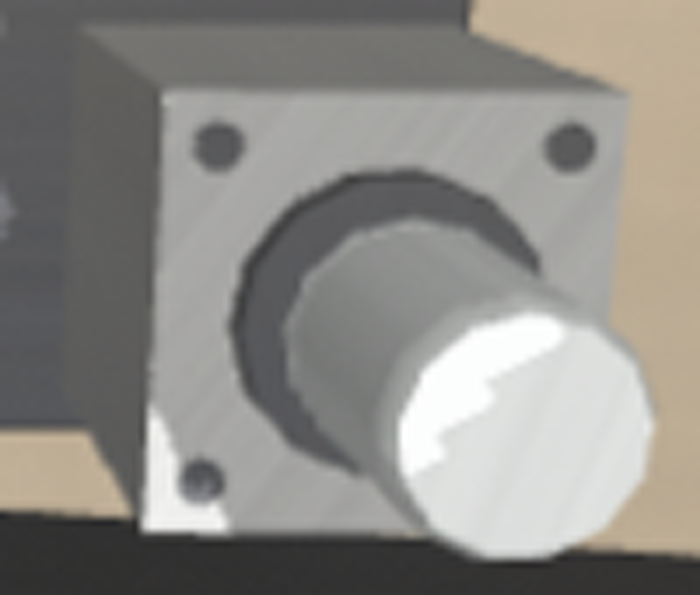

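```bash
python3 - <<'E'
from h import *
import pickle
np.set_printoptions(precision=4,suppress=True)
w,s,d=pickle.load(open('c10.pkl','rb'))
mk=lambda x,y,s:(lambda u,v:(x+(u+.5)/s-.5,y+(v+.5)/s-.5))
W=mk(235,155,6.3);G=mk(320,160,7);D=mk(240,170,6.5)
yaw=-.461;ex=np.array([np.cos(yaw),np.sin(yaw)]);ey=np.array([-np.sin(yaw),np.cos(yaw)])
fr=lambda p,o:np.array([(p[:2]-o)@ex,(p[:2]-o)@ey])*1000
soc=np.array([.4891,.3098])
b=[onz(w,*W(*p),.07) for p in [(74,153),(381,154)]];so=(b[0]+b[1])[:2]/2-ex*.019;print("socket",so,fr(so,soc))
T=np.array([onz(w,*W(*p),.104) for p in [(97,268),(352,268),(100,475),(351,477)]]);print("lamp",fr(T.mean(0),so),"spacing",np.linalg.norm(T[0]-T[1]),np.linalg.norm(T[0]-T[2]));a=T[1]+T[3]-T[0]-T[2];print("yaw",np.arctan2(a[0],-a[1]))
L=np.array([onz(w,*W(*p),.134) for p in [(155,315),(290,313),(157,572),(289,572)]]);print("rib",fr(L.mean(0),so))
print("rib tri",[tri([(w,*W(*p)),(d,*D(*q))]) for p,q in [((155,315),(150,213)),((290,313),(180,197)),((289,572),(253,233)),((157,572),(222,245))]])
# gauge
g=onz(w,*G(523,436),.126);bore=soc-ey*.08;print("gauge top",g,fr(g,bore),"bore",bore)
gb=[onz(w,*G(*p),.076) for p in [(218,147),(570,147),(201,481)]];cb=(gb[1]+gb[2])[:2]/2;print("gauge bolts centre",cb,fr(cb,bore))
E
```

```text
socket [0.4893 0.3097] [0.221  0.0237]
lamp [-0.3709 -0.2265] spacing 0.028067189806307746 0.023805631281311555
yaw -0.4599752355250584
rib [ 0.0103 -0.4543]
rib tri [(array([0.5039, 0.3098, 0.1324]), [np.float64(0.00040311367051586205), np.float64(0.0004031136705160703)]), (array([0.4986, 0.298 , 0.1324]), [np.float64(0.0008207505272075386), np.float64(0.0008207505272074782)]), (array([0.4747, 0.3102, 0.1306]), [np.float64(0.0014920343525516903), np.float64(0.0014920343525515565)]), (array([0.4804, 0.3218, 0.1318]), [np.float64(0.0009765192351805636), np.float64(0.0009765192351804832)])]
gauge top [0.4542 0.2382 0.126 ] [0.5902 0.3614] bore [0.4535 0.2382]
gauge bolts centre [0.4537 0.238 ] [ 0.2551 -0.0383]
```

The lamp is home: rib top triangulates to 0.131–0.132 (0.134 expected), it is within 0.5 mm of centre, and its yaw matches the stand's. The gauge axis is at (0.454, 0.238). I'll move over the gauge with a half turn to cancel the tilt again.

Request:
{"api": "drive_tool", "payload": {
  "deltas": [
    [[-0.01, -0.02, 0], 0.15],
    [[-0.012, -0.025, 0], 0.15],
    [[-0.01, -0.02, 0], 0.15],
    [[-0.003, -0.006, -0.002], 0.15],
    [[0, 0, -0.002], 0.15],
    [[0, 0, -0.002], 0.15],
    [[0, 0, -0.002], 0.15],
    [[0, 0, -0.002], 0.15],
    [[0, 0, -0.002], 0.15],
    [[0, 0, -0.002], 0.15]
  ]
}}

```text
time_s: 17.8
eef_pos: [0.439, 0.2315, 0.1706]
eef_rot: [-0.005, 0.867, 0.499, -0.009]
wrist_force: [0.5, 0.5, -0.7]
opening: 0.453
```

Request:
{"api": "drive_tool", "payload": {
  "deltas": [
    [[0, 0, -0.002], 0.15],
    [[0, 0, -0.002], 0.15],
    [[0, 0, -0.002], 0.15],
    [[0, 0, -0.002], 0.15],
    [[0, 0, -0.002], 0.15],
    [[0, 0, -0.002], 0.15],
    [[0, 0, -0.002], 0.15],
    [[0, 0, -0.002], 0.15],
    [[0, 0, -0.002], 0.15],
    [[0, 0, -0.002], 0.15]
  ]
}}

```text
time_s: 18.8
eef_pos: [0.4273, 0.228, 0.1339]
eef_rot: [-0.002, 0.294, 0.956, -0.023]
wrist_force: [0.6, 0.2, -0.0]
opening: 0.454
```

```bash
cat >> h.py <<'E'
def relg(o):
    q=o["eef_rot"];M=R.from_quat([q[1],q[2],q[3],q[0]]).as_matrix()
    print("rel gauge mm",np.round(1000*(o['eef_pos'][:2]-np.array([.4540,.2382])),2),"tilt along jaw",np.round(M[:2,2]@M[:2,1],4),"along toolx",np.round(M[:2,2]@M[:2,0],4))
E
python3 -c "
from h import *
o=st();relg(o);print(o['q'])"
```

```text
t 18.8 p [0.4273 0.228  0.1339] jawyaw 0.9741 toolz [-0.0177 -0.0419 -0.999 ] radial tilt -0.0354 F [ 0.6   0.16 -0.02] T [ 0.018 -0.063 -0.005] op 0.454
rel gauge mm [-26.72 -10.21] tilt along jaw -0.0446 along toolx -0.0089
[ 0.268643    0.11908884  1.89058139 -0.03898359  1.16044206 -0.68958262]
```

Request:
{"api": "drive_tool", "payload": {
  "deltas": [
    [[0, 0, 0.05], 0.05],
    [[0.01, 0.0, 0.05], 0.05],
    [[0.01, 0.005, -0.05], 0.04],
    [[0, 0, -0.03], 0],
    [[0, 0, 0.0], 0]
  ]
}}

```text
time_s: 19.3
eef_pos: [0.4429, 0.2317, 0.1518]
eef_rot: [-0.006, 0.221, 0.975, -0.027]
wrist_force: [-1.5, -0.1, 0.6]
opening: 0.449
```

```bash
python3 -c "
from h import *
o=st();relg(o)"
```

```text
t 19.3 p [0.4429 0.2317 0.1518] jawyaw 1.1252 toolz [-0.0233 -0.0493 -0.9985] radial tilt -0.0435 F [-1.54 -0.15  0.55] T [ 0.002  0.033 -0.048] op 0.449
rel gauge mm [-11.08  -6.49] tilt along jaw -0.0545 along toolx -0.0002
```

```bash
python3 -c "
from h import *
for i in range(5):
    c=camera('wrist');o=st();relg(o)
save(c,'w11')"
```

```text
t 19.35 p [0.4433 0.2318 0.153 ] jawyaw 1.1253 toolz [-0.0225 -0.0492 -0.9985] radial tilt -0.0427 F [-0.3  -0.97 -1.07] T [ 0.024  0.004 -0.057] op 0.448
rel gauge mm [-10.73  -6.37] tilt along jaw -0.054 along toolx -0.0009
t 19.4 p [0.4442 0.2321 0.1544] jawyaw 1.1252 toolz [-0.0201 -0.0485 -0.9986] radial tilt -0.0402 F [0.66 0.46 0.65] T [ 0.057 -0.02  -0.007] op 0.448
rel gauge mm [-9.77 -6.06] tilt along jaw -0.0523 along toolx -0.0028
t 19.45 p [0.4451 0.2324 0.1556] jawyaw 1.1251 toolz [-0.0177 -0.0478 -0.9987] radial tilt -0.0378 F [-0.35  0.37 -0.53] T [ 0.043 -0.003  0.011] op 0.445
rel gauge mm [-8.89 -5.81] tilt along jaw -0.0507 along toolx -0.0047
t 19.5 p [0.4457 0.2325 0.1563] jawyaw 1.125 toolz [-0.016  -0.0474 -0.9987] radial tilt -0.0361 F [ 0.8  -0.44 -0.18] T [ 0.029 -0.035 -0.003] op 0.452
rel gauge mm [-8.3  -5.66] tilt along jaw -0.0496 along toolx -0.006
t 19.55 p [0.446  0.2326 0.1566] jawyaw 1.125 toolz [-0.0151 -0.0471 -0.9988] radial tilt -0.0352 F [-1.06 -0.3  -0.13] T [ 0.03 -0.04 -0.04] op 0.453
rel gauge mm [-8.02 -5.55] tilt along jaw -0.049 along toolx -0.0067
```

View pics/w11.png

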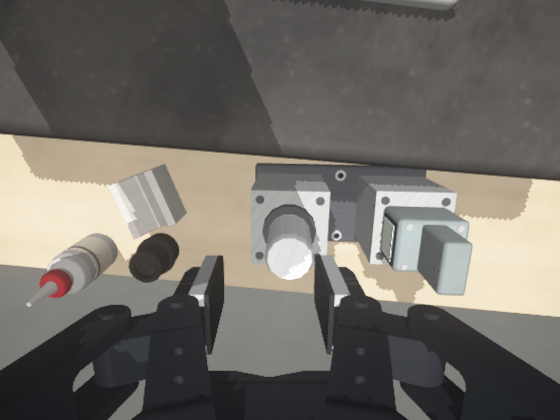

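The lamp looks well seated from this side too (at (430,235)). The pose keeps settling after a row, and zero rows lock in the transient, so I'll end moves on real rows and let camera calls settle them. First I'll turn so the tilt lies radial.

Request:
{"api": "drive_tool", "payload": {
  "deltas": [
    [[0, 0, 0], -0.13],
    [[0, 0, 0], -0.13],
    [[0, 0, 0], -0.13],
    [[0, 0, 0], -0.13],
    [[0, 0, 0], -0.13],
    [[0, 0, 0], -0.13]
  ]
}}

```text
time_s: 20.15
eef_pos: [0.4492, 0.2338, 0.164]
eef_rot: [-0.007, 0.587, 0.809, -0.019]
wrist_force: [-1.4, -0.3, -0.1]
opening: 0.449
```

```bash
python3 -c "
from h import *
for i in range(3):
    o=st();relg(o);c=camera('wrist')
o=st();relg(o)"
```

```text
t 20.15 p [0.4492 0.2338 0.164 ] jawyaw 0.316 toolz [-0.034  -0.0223 -0.9992] radial tilt -0.0405 F [-1.43 -0.33 -0.12] T [ 0.013 -0.028  0.01 ] op 0.449
rel gauge mm [-4.84 -4.41] tilt along jaw -0.0392 along toolx -0.0106
t 20.2 p [0.4494 0.2337 0.1642] jawyaw 0.3094 toolz [-0.0336 -0.0221 -0.9992] radial tilt -0.04 F [ 0.55 -0.47  0.91] T [ 0.002 -0.018 -0.02 ] op 0.449
rel gauge mm [-4.58 -4.45] tilt along jaw -0.0387 along toolx -0.0108
t 20.25 p [0.4493 0.2337 0.164 ] jawyaw 0.3203 toolz [-0.0337 -0.0224 -0.9992] radial tilt -0.0402 F [ 0.08 -0.42  0.69] T [ 0.027  0.084 -0.038] op 0.45
rel gauge mm [-4.69 -4.49] tilt along jaw -0.039 along toolx -0.0107
t 20.3 p [0.4491 0.2337 0.1637] jawyaw 0.3244 toolz [-0.034  -0.0227 -0.9992] radial tilt -0.0406 F [-0.15  0.03  0.42] T [-0.019 -0.064  0.028] op 0.45
rel gauge mm [-4.89 -4.5 ] tilt along jaw -0.0394 along toolx -0.0106
```

Request:
{"api": "drive_tool", "payload": {
  "deltas": [
    [[0.005, 0.002, 0.05], 0],
    [[0, 0, 0.0], 0]
  ]
}}

```text
time_s: 20.5
eef_pos: [0.4538, 0.2356, 0.2139]
eef_rot: [-0.007, 0.58, 0.814, -0.019]
wrist_force: [0.0, -0.9, 0.7]
opening: 0.451
```

```bash
python3 -c "
from h import *
for i in range(3):
    o=st();c=camera('wrist')
o=st();relg(o)"
```

```text
t 20.5 p [0.4538 0.2356 0.2139] jawyaw 0.3321 toolz [-0.0346 -0.0231 -0.9991] radial tilt -0.0413 F [ 0.01 -0.89  0.66] T [-0.026 -0.095  0.057] op 0.451
t 20.55 p [0.4512 0.2349 0.2101] jawyaw 0.3321 toolz [-0.0409 -0.0247 -0.9989] radial tilt -0.0477 F [-0.41 -0.33 -1.67] T [-0.032 -0.003  0.018] op 0.45
t 20.6 p [0.4499 0.2346 0.2082] jawyaw 0.3312 toolz [-0.0442 -0.0255 -0.9987] radial tilt -0.051 F [-0.76 -0.27 -0.21] T [ 0.015 -0.003 -0.043] op 0.455
t 20.65 p [0.4492 0.2344 0.2072] jawyaw 0.3306 toolz [-0.046  -0.026  -0.9986] radial tilt -0.0528 F [ 0.49  0.06 -0.02] T [0.055 0.017 0.016] op 0.449
rel gauge mm [-4.76 -3.79] tilt along jaw -0.0519 along toolx -0.0096
```

Request:
{"api": "drive_tool", "payload": {
  "deltas": [
    [[0, 0, -0.05], 0],
    [[0, 0, 0], 0]
  ]
}}

```text
time_s: 20.85
eef_pos: [0.4489, 0.2344, 0.1559]
eef_rot: [-0.011, 0.579, 0.815, -0.024]
wrist_force: [-0.7, -0.6, -1.5]
opening: 0.451
```

```bash
python3 -c "
from h import *
for i in range(3):
    o=st();c=camera('wrist')
o=st();relg(o)"
```

```text
t 20.85 p [0.4489 0.2344 0.1559] jawyaw 0.3339 toolz [-0.0456 -0.026  -0.9986] radial tilt -0.0525 F [-0.71 -0.58 -1.46] T [0.022 0.024 0.037] op 0.451
t 20.9 p [0.452  0.2353 0.1601] jawyaw 0.3339 toolz [-0.0387 -0.0242 -0.999 ] radial tilt -0.0455 F [ 0.61 -0.41  1.16] T [-0.006 -0.029  0.012] op 0.451
t 20.95 p [0.4538 0.2357 0.1623] jawyaw 0.3334 toolz [-0.0347 -0.0231 -0.9991] radial tilt -0.0414 F [0.25 0.28 0.96] T [ 0.004  0.03  -0.061] op 0.449
t 21.0 p [0.4547 0.236  0.1636] jawyaw 0.3331 toolz [-0.0322 -0.0225 -0.9992] radial tilt -0.0389 F [ 0.56 -0.1   0.04] T [ 0.012  0.003 -0.001] op 0.45
rel gauge mm [ 0.72 -2.25] tilt along jaw -0.0378 along toolx -0.0107
```

Request:
{"api": "drive_tool", "payload": {
  "deltas": [
    [[0, 0, 0.05], 0]
  ]
}}

```text
time_s: 21.1
eef_pos: [0.4512, 0.2349, 0.2085]
eef_rot: [-0.01, 0.58, 0.814, -0.023]
wrist_force: [1.6, -0.1, -0.2]
opening: 0.452
```

```bash
python3 -c "
from h import *
for i in range(4):
    o=st();c=camera('wrist')
o=st();relg(o)"
```

```text
t 21.1 p [0.4512 0.2349 0.2085] jawyaw 0.3335 toolz [-0.0429 -0.0253 -0.9988] radial tilt -0.0497 F [ 1.59 -0.09 -0.16] T [ 0.044 -0.047 -0.023] op 0.452
t 21.15 p [0.4576 0.2369 0.2213] jawyaw 0.334 toolz [-0.0245 -0.0206 -0.9995] radial tilt -0.0312 F [4.09 2.01 7.97] T [ 0.051 -0.18   0.055] op 0.449
t 21.2 p [0.4591 0.2372 0.2205] jawyaw 0.3338 toolz [-0.0196 -0.0192 -0.9996] radial tilt -0.0263 F [0.43 1.26 0.84] T [ 0.033 -0.01  -0.029] op 0.449
t 21.25 p [0.458  0.2369 0.2181] jawyaw 0.3336 toolz [-0.0223 -0.0199 -0.9996] radial tilt -0.0289 F [ 0.61 -0.75 -0.33] T [ 0.018 -0.017  0.013] op 0.454
t 21.3 p [0.4566 0.2365 0.2159] jawyaw 0.3336 toolz [-0.0259 -0.0209 -0.9994] radial tilt -0.0326 F [ 0.32 -0.35 -0.05] T [0.018 0.035 0.07 ] op 0.445
rel gauge mm [ 2.64 -1.69] tilt along jaw -0.0313 along toolx -0.0113
```

Down-then-lock gains about +0.013 per cycle, so I'll repeat it to level the tool.

Request:
{"api": "drive_tool", "payload": {
  "deltas": [
    [[-0.004, 0, -0.05], 0],
    [[0, 0, 0], 0]
  ]
}}

```text
time_s: 21.5
eef_pos: [0.4535, 0.2368, 0.167]
eef_rot: [-0.003, 0.58, 0.815, -0.015]
wrist_force: [-1.6, -0.4, -1.4]
opening: 0.448
```

```bash
python3 -c "
from h import *
for i in range(3):
    c=camera('wrist')
o=st();relg(o)"
```

```text
t 21.65 p [0.4592 0.2382 0.1741] jawyaw 0.3339 toolz [-0.0095 -0.0167 -0.9998] radial tilt -0.0161 F [ 0.06  0.94 -0.17] T [ 0.061  0.006 -0.039] op 0.448
rel gauge mm [ 5.19 -0.  ] tilt along jaw -0.0145 along toolx -0.0126
```

Request:
{"api": "drive_tool", "payload": {
  "deltas": [
    [[0, 0, 0.05], 0]
  ]
}}

```text
time_s: 21.75
eef_pos: [0.4558, 0.2371, 0.2185]
eef_rot: [-0.003, 0.58, 0.815, -0.014]
wrist_force: [0.2, -0.5, -0.4]
opening: 0.448
```

```bash
python3 -c "
from h import *
for i in range(2):
    c=camera('wrist')
o=st();relg(o)"
```

```text
t 21.85 p [0.4636 0.2394 0.2306] jawyaw 0.3341 toolz [ 0.0028 -0.0135 -0.9999] radial tilt -0.0037 F [1.01 0.03 0.7 ] T [ 0.031 -0.061  0.007] op 0.445
rel gauge mm [9.56 1.19] tilt along jaw -0.0018 along toolx -0.0136
```

Request:
{"api": "drive_tool", "payload": {
  "deltas": [
    [[-0.004, 0, -0.05], 0],
    [[0, 0, 0], 0]
  ]
}}

```text
time_s: 22.05
eef_pos: [0.4638, 0.2405, 0.1867]
eef_rot: [0.009, 0.58, 0.815, -0.0]
wrist_force: [-1.3, 0.1, -1.5]
opening: 0.449
```

```bash
python3 -c "
from h import *
for i in range(4):
    c=camera('wrist')
o=st();relg(o)"
```

```text
t 22.25 p [0.4683 0.2417 0.1926] jawyaw 0.3343 toolz [ 0.025  -0.0077 -0.9997] radial tilt 0.0187 F [0.73 0.29 0.05] T [ 0.025 -0.005 -0.024] op 0.451
rel gauge mm [14.29  3.48] tilt along jaw 0.0211 along toolx -0.0155
```

Request:
{"api": "drive_tool", "payload": {
  "deltas": [
    [[-0.006, -0.002, 0.05], 0],
    [[-0.003, -0.001, 0], 0]
  ]
}}

```text
time_s: 22.45
eef_pos: [0.4607, 0.2389, 0.2437]
eef_rot: [0.013, 0.58, 0.815, 0.005]
wrist_force: [0.7, 0.6, 1.2]
opening: 0.452
```

```bash
python3 -c "
from h import *
for i in range(5):
    c=camera('wrist')
o=st();relg(o)"
```

```text
t 22.7 p [0.4564 0.2377 0.2354] jawyaw 0.3339 toolz [ 0.014  -0.0106 -0.9998] radial tilt 0.0075 F [-0.26  0.75  0.07] T [ 0.021 -0.004  0.009] op 0.453
rel gauge mm [ 2.43 -0.49] tilt along jaw 0.0098 along toolx -0.0146
```

The tilt is now about 0.01 along the jaw. I'll descend in single settled rows.

Request:
{"api": "drive_tool", "payload": {
  "deltas": [
    [[-0.002, 0.0005, -0.04], 0]
  ]
}}

```text
time_s: 22.8
eef_pos: [0.4585, 0.2392, 0.1999]
eef_rot: [0.012, 0.58, 0.815, 0.004]
wrist_force: [0.8, -0.0, -0.6]
opening: 0.454
```

```bash
python3 -c "
from h import *
for i in range(6):
    c=camera('wrist')
o=st();relg(o)"
```

```text
t 23.1 p [0.4551 0.2384 0.1966] jawyaw 0.3339 toolz [ 0.0151 -0.0104 -0.9998] radial tilt 0.0086 F [0.07 0.48 1.27] T [ 0.004 -0.029 -0.017] op 0.45
rel gauge mm [1.14 0.16] tilt along jaw 0.0109 along toolx -0.0147
```

Request:
{"api": "drive_tool", "payload": {
  "deltas": [
    [[0, 0, -0.04], 0]
  ]
}}

```text
time_s: 23.2
eef_pos: [0.4605, 0.2399, 0.1629]
eef_rot: [0.014, 0.58, 0.815, 0.005]
wrist_force: [0.9, 1.0, -0.4]
opening: 0.45
```

```bash
python3 -c "
from h import *
for i in range(6):
    c=camera('wrist')
o=st();relg(o);save(c,'w12')"
```

```text
t 23.5 p [0.4563 0.2387 0.1585] jawyaw 0.3339 toolz [ 0.0175 -0.0097 -0.9998] radial tilt 0.011 F [ 0.16 -0.35  0.18] T [ 0.032 -0.08  -0.005] op 0.45
rel gauge mm [2.26 0.49] tilt along jaw 0.0134 along toolx -0.0149
```

View pics/w12.png

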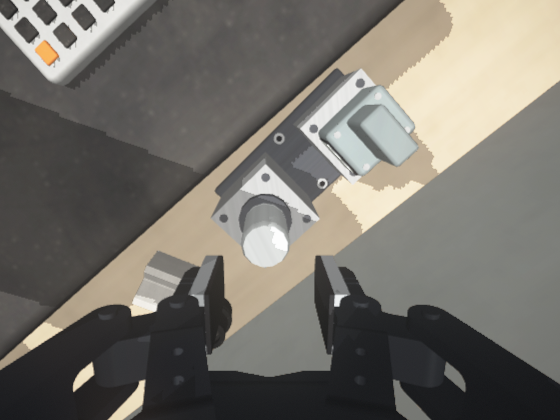

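Request:
{"api": "drive_tool", "payload": {
  "deltas": [
    [[-0.0025, -0.0005, -0.035], 0]
  ]
}}

```text
time_s: 23.6
eef_pos: [0.4591, 0.2396, 0.1295]
eef_rot: [0.014, 0.58, 0.815, 0.006]
wrist_force: [1.1, -0.2, 0.4]
opening: 0.445
```

```bash
python3 -c "
from h import *
for i in range(6):
    c=camera('wrist')
o=st();relg(o)"
```

```text
t 23.9 p [0.4549 0.2385 0.1253] jawyaw 0.334 toolz [ 0.0199 -0.0091 -0.9998] radial tilt 0.0134 F [ 0.38 -0.48 -0.16] T [0.043 0.069 0.012] op 0.448
rel gauge mm [0.92 0.29] tilt along jaw 0.0158 along toolx -0.0151
```

Request:
{"api": "drive_tool", "payload": {
  "deltas": [
    [[-0.001, -0.0003, -0.033], 0]
  ]
}}

```text
time_s: 24.0
eef_pos: [0.4589, 0.2396, 0.0977]
eef_rot: [0.014, 0.58, 0.815, 0.007]
wrist_force: [0.7, 0.8, -0.7]
opening: 0.451
```

```bash
python3 -c "
from h import *
import pickle
for i in range(6):
    c=camera('wrist')
o=st();relg(o);save(c,'w13');pickle.dump(c,open('c13.pkl','wb'))"
```

```text
t 24.3 p [0.4549 0.2385 0.0939] jawyaw 0.3341 toolz [ 0.0218 -0.0085 -0.9997] radial tilt 0.0154 F [0.21 0.09 0.98] T [0.012 0.012 0.008] op 0.452
rel gauge mm [0.91 0.32] tilt along jaw 0.0178 along toolx -0.0152
```

View pics/w13.png

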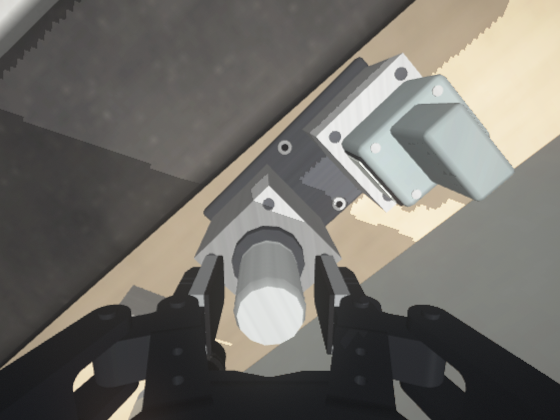

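The gauge handle (about (270,305)) is between the pads. I'll do one more tilt trim: up with a lock, then back down settled.

Request:
{"api": "drive_tool", "payload": {
  "deltas": [
    [[0, 0, 0.04], 0],
    [[0.001, 0.0005, 0.005], 0]
  ]
}}

```text
time_s: 24.5
eef_pos: [0.4563, 0.2391, 0.1415]
eef_rot: [0.011, 0.58, 0.815, 0.003]
wrist_force: [0.9, -0.2, 0.1]
opening: 0.452
```

```bash
python3 -c "
from h import *
for i in range(6):
    c=camera('wrist')
o=st();relg(o)"
```

```text
t 24.8 p [0.4519 0.2378 0.1351] jawyaw 0.3338 toolz [ 0.0116 -0.0113 -0.9999] radial tilt 0.005 F [-0.17  0.67 -0.66] T [-0.016  0.031 -0.039] op 0.454
rel gauge mm [-2.07 -0.38] tilt along jaw 0.0072 along toolx -0.0145
```

Request:
{"api": "drive_tool", "payload": {
  "deltas": [
    [[0.001, 0.0003, -0.042], 0]
  ]
}}

```text
time_s: 24.9
eef_pos: [0.4573, 0.2394, 0.0971]
eef_rot: [0.011, 0.58, 0.815, 0.003]
wrist_force: [0.8, 0.2, -1.0]
opening: 0.45
```

```bash
python3 -c "
from h import *
import pickle
for i in range(6):
    c=camera('wrist')
o=st();relg(o);pickle.dump(c,open('c14.pkl','wb'));crop(c,'w14',200,350,180,360,3.3)"
```

```text
t 25.2 p [0.4536 0.2383 0.094 ] jawyaw 0.3339 toolz [ 0.0126 -0.011  -0.9999] radial tilt 0.006 F [-0.16  0.09  0.23] T [0.054 0.067 0.011] op 0.45
rel gauge mm [-0.41  0.12] tilt along jaw 0.0083 along toolx -0.0146
```

View pics/w14.png

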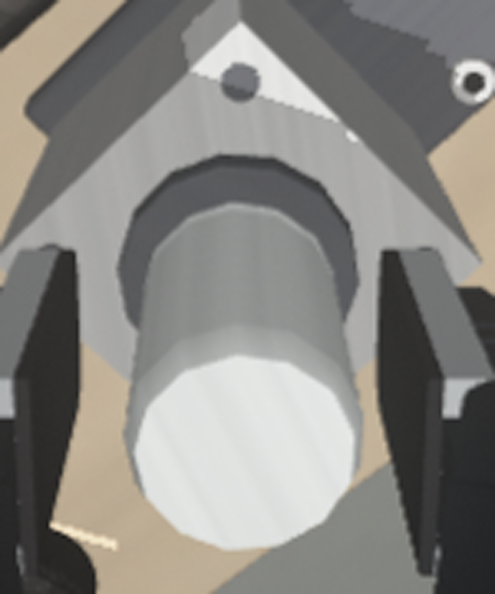

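```bash
python3 - <<'E'
from h import *
import pickle
np.set_printoptions(precision=4,suppress=True)
c=pickle.load(open('c14.pkl','rb'))
P=lambda u,v:(200+(u+.5)/3.3-.5,180+(v+.5)/3.3-.5)
g=onz(c,*P(247,450),.126);print("top",g)
l=onz(c,*P(135,450),.126);r=onz(c,*P(360,450),.126);print((l+r)/2,np.linalg.norm(l-r))
l=onz(c,*P(119,270),.079);r=onz(c,*P(357,270),.079);print("collar",(l+r)/2,np.linalg.norm(l-r))
print("tool px",(proj(c,[.4536,.2383,.094])-[200,180])*3.3,c["eye"])
E
```

```text
top [0.4537 0.2388 0.126 ]
[0.4538 0.2388 0.126 ] 0.02321348705876376
collar [0.4536 0.2382 0.079 ] 0.033603215506787666
tool px [238.4983 315.1761] [0.429  0.3021 0.2345]
```

The gauge axis measures (0.4537, 0.2385) and the TCP is at (0.4536, 0.2383), so it is centred. Closing.

Request:
{"api": "drive_tool", "payload": {
  "deltas": [
    [[0, 0, 0], 0]
  ],
  "gripper": 0.0
}}

```text
time_s: 25.3
eef_pos: [0.4545, 0.2386, 0.0954]
eef_rot: [0.009, 0.58, 0.815, -0.0]
wrist_force: [-2.2, -0.1, 4.9]
opening: 0.295
```

```bash
python3 -c "
from h import *
for i in range(8):
    c=camera('wrist')
    if i%2: o=st();relg(o)"
```

```text
t 25.4 p [0.4547 0.2386 0.0956] jawyaw 0.334 toolz [ 0.0152 -0.0104 -0.9998] radial tilt 0.0086 F [ 0.45 -0.47  3.87] T [-0.056  0.172  0.028] op 0.286
rel gauge mm [0.66 0.41] tilt along jaw 0.0109 along toolx -0.0148
t 25.5 p [0.4547 0.2386 0.0955] jawyaw 0.334 toolz [ 0.0152 -0.0104 -0.9998] radial tilt 0.0086 F [-0.7   0.05  6.15] T [-0.122  0.268 -0.007] op 0.287
rel gauge mm [0.67 0.41] tilt along jaw 0.011 along toolx -0.0148
t 25.6 p [0.4547 0.2386 0.0955] jawyaw 0.334 toolz [ 0.0152 -0.0104 -0.9998] radial tilt 0.0086 F [-0.43 -0.61  6.58] T [-0.085  0.205  0.039] op 0.285
rel gauge mm [0.66 0.42] tilt along jaw 0.0109 along toolx -0.0148
t 25.7 p [0.4547 0.2386 0.0955] jawyaw 0.3339 toolz [ 0.0152 -0.0104 -0.9998] radial tilt 0.0086 F [ 0.17 -0.39  6.11] T [-0.081  0.218 -0.038] op 0.283
rel gauge mm [0.67 0.41] tilt along jaw 0.0109 along toolx -0.0148
```

Gripped: opening 0.284 (24 mm) and lateral force under 1 N at TCP z 0.0955. The target is z 0.1355. Raising in small settled steps while watching the side force.

Request:
{"api": "drive_tool", "payload": {
  "deltas": [
    [[0, 0, 0.008], 0]
  ]
}}

```text
time_s: 25.8
eef_pos: [0.4541, 0.2385, 0.1032]
eef_rot: [0.009, 0.58, 0.815, -0.0]
wrist_force: [-0.0, -0.0, -2.0]
opening: 0.287
```

```bash
python3 -c "
from h import *
for i in range(4):
    c=camera('side')
    if i%2: o=st();relg(o)
save(c,'d15')"
```

```text
t 25.9 p [0.4548 0.2387 0.1046] jawyaw 0.3341 toolz [ 0.0156 -0.0103 -0.9998] radial tilt 0.009 F [-0.85  1.   -0.61] T [-0.057  0.182  0.012] op 0.289
rel gauge mm [0.76 0.47] tilt along jaw 0.0113 along toolx -0.0148
t 26.0 p [0.4547 0.2386 0.1037] jawyaw 0.334 toolz [ 0.0156 -0.0103 -0.9998] radial tilt 0.009 F [-0.05 -0.09 -1.63] T [-0.008 -0.001 -0.072] op 0.286
rel gauge mm [0.65 0.43] tilt along jaw 0.0113 along toolx -0.0148
```

Request:
{"api": "drive_tool", "payload": {
  "deltas": [
    [[0, 0, 0.012], 0]
  ]
}}

```text
time_s: 26.1
eef_pos: [0.4538, 0.2383, 0.1146]
eef_rot: [0.009, 0.58, 0.815, -0.0]
wrist_force: [-0.2, 0.5, -2.3]
opening: 0.283
```

```bash
python3 -c "
from h import *
for i in range(4):
    c=camera('side')
    if i%2: o=st();relg(o)"
```

```text
t 26.2 p [0.4548 0.2387 0.117 ] jawyaw 0.334 toolz [ 0.0158 -0.0103 -0.9998] radial tilt 0.0093 F [-1.35  0.16 -1.7 ] T [-0.075  0.388 -0.023] op 0.289
rel gauge mm [0.84 0.5 ] tilt along jaw 0.0116 along toolx -0.0149
t 26.3 p [0.4547 0.2387 0.1161] jawyaw 0.3341 toolz [ 0.0159 -0.0102 -0.9998] radial tilt 0.0093 F [-0.66 -0.34 -1.46] T [-0.024  0.148  0.016] op 0.287
rel gauge mm [0.69 0.47] tilt along jaw 0.0116 along toolx -0.0148
```

Request:
{"api": "drive_tool", "payload": {
  "deltas": [
    [[0, 0, 0.012], 0]
  ]
}}

```text
time_s: 26.4
eef_pos: [0.4538, 0.2384, 0.1271]
eef_rot: [0.009, 0.58, 0.815, -0.0]
wrist_force: [-0.3, -0.2, -2.0]
opening: 0.286
```

```bash
python3 -c "
from h import *
for i in range(4):
    c=camera('side')
    if i%2: o=st();relg(o)"
```

```text
t 26.5 p [0.4549 0.2387 0.1295] jawyaw 0.3342 toolz [ 0.0162 -0.0102 -0.9998] radial tilt 0.0096 F [-2.18 -0.09  0.52] T [-0.194  0.553 -0.063] op 0.284
rel gauge mm [0.86 0.54] tilt along jaw 0.0119 along toolx -0.0149
t 26.6 p [0.4547 0.2387 0.1285] jawyaw 0.3341 toolz [ 0.0162 -0.0102 -0.9998] radial tilt 0.0096 F [-1.64 -0.44 -1.43] T [-0.112  0.316  0.026] op 0.281
rel gauge mm [0.72 0.49] tilt along jaw 0.012 along toolx -0.0149
```

Request:
{"api": "drive_tool", "payload": {
  "deltas": [
    [[-0.0005, -0.0001, 0.0068], 0]
  ]
}}

```text
time_s: 26.7
eef_pos: [0.4538, 0.2385, 0.1348]
eef_rot: [0.009, 0.58, 0.815, 0.0]
wrist_force: [-0.6, 0.9, -1.4]
opening: 0.286
```

```bash
python3 -c "
from h import *
import pickle
for i in range(2): c=camera('side')
s=camera('scene');d=camera('side');o=st();relg(o);pickle.dump((s,d),open('c16.pkl','wb'))
crop(d,'d16',240,330,140,250,5.4);crop(s,'s16',235,325,125,245,5)"
```

```text
t 26.9 p [0.4545 0.2387 0.1357] jawyaw 0.3341 toolz [ 0.0171 -0.0099 -0.9998] radial tilt 0.0105 F [ 0.99 -0.3  -1.98] T [-0.062  0.092  0.028] op 0.289
rel gauge mm [0.53 0.48] tilt along jaw 0.0129 along toolx -0.015
```

View pics/d16.png

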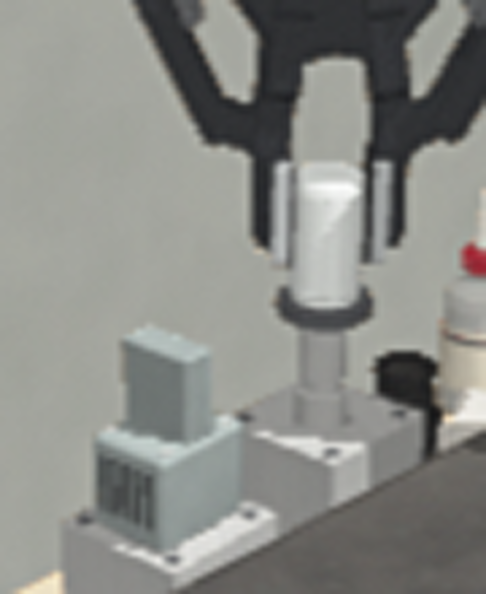

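View pics/s16.png

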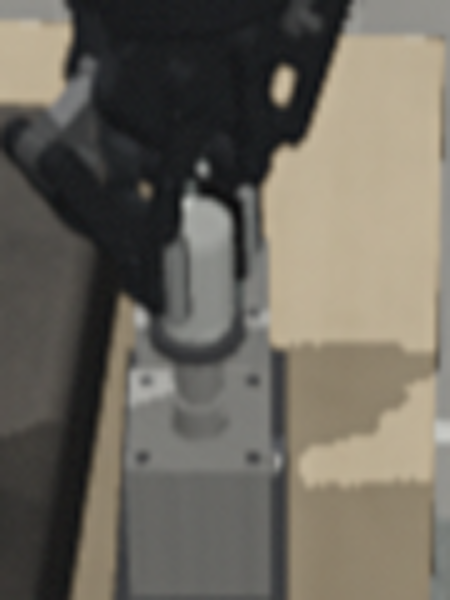

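```bash
python3 - <<'E'
from h import *
import pickle
np.set_printoptions(precision=4,suppress=True)
_,_,d0=pickle.load(open('c10.pkl','rb'));s,d=pickle.load(open('c16.pkl','rb'))
def zax(c,u,v,xy):
    e,r=ray(c,u,v);h=r[:2];t=((np.array(xy)-e[:2])@h)/(h@h);return e[2]+t*r[2]
D0=lambda u,v:(240+(u+.5)/6.5-.5,170+(v+.5)/6.5-.5);D=lambda u,v:(240+(u+.5)/5.4-.5,140+(v+.5)/5.4-.5)
S=lambda u,v:(235+(u+.5)/5-.5,125+(v+.5)/5-.5)
xy=(.4538,.2383)
print("before: collar widest", zax(d0,*D0(388,297),xy),"top",zax(d0,*D0(390,150),xy))
print("after: collar widest", zax(d,*D(325,302),xy),"top",zax(d,*D(330,183),xy))
for z in (.076,.087,.090,.093,.116,.122,.166):
    print(z,"side",(proj(d,[*xy,z])-[240,140])*5.4,"scene",(proj(s,[*xy,z])-[235,125])*5)
w=np.array([.4891,.3098])-0.02*np.array([.445,.8956])
print("window",(proj(s,[*w,.09])-[235,125])*5)
crop(d,'d17',285,315,185,225,14);crop(s,'s17',260,295,185,220,14)
E
```

```text
before: collar widest 0.07857011989830548 top 0.1248861879021389
after: collar widest 0.11915500452356598 top 0.16242849111479235
0.076 side [323.1759 413.1224] scene [195.4908 422.4178]
0.087 side [323.7901 384.7475] scene [194.9229 400.0373]
0.09 side [323.9589 376.9509] scene [194.7663 393.8646]
0.093 side [324.1282 369.1291] scene [194.6089 387.6619]
0.116 side [325.4446 308.3157] scene [193.3765 339.0887]
0.122 side [325.7934 292.2007] scene [193.0473 326.1131]
0.166 side [328.4229 170.7249] scene [190.5291 226.868 ]
window [198.1089 279.4001]
```

View pics/d17.png

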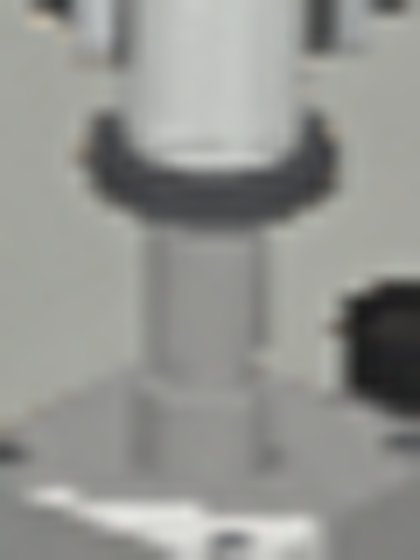

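View pics/s17.png

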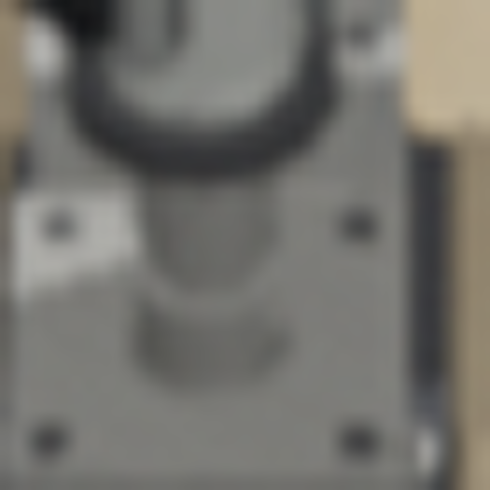

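The groove is visible where it should be for z = 0.090 in both views (side row about 212, scene row about 206). The collar rose 40.6 mm by vision and the TCP 40.2 mm. One last steady-state check, then hand in.

```bash
python3 -c "
from h import *
for i in range(4): c=camera('wrist')
o=st();relg(o);print(np.abs(o['dq']).max());save(c,'w18');save(camera('scene'),'s18')"
```

```text
t 27.1 p [0.4544 0.2386 0.1353] jawyaw 0.334 toolz [ 0.0166 -0.01   -0.9998] radial tilt 0.01 F [-0.34 -0.23 -2.71] T [ 0.046  0.029 -0.002] op 0.287
rel gauge mm [0.38 0.45] tilt along jaw 0.0124 along toolx -0.0148
0.0013732911849646968
```

View pics/w18.png

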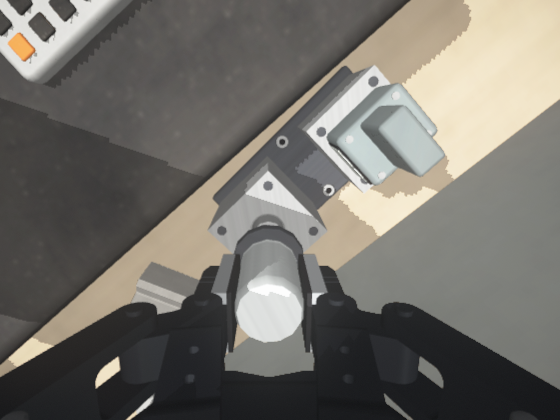

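View pics/s18.png

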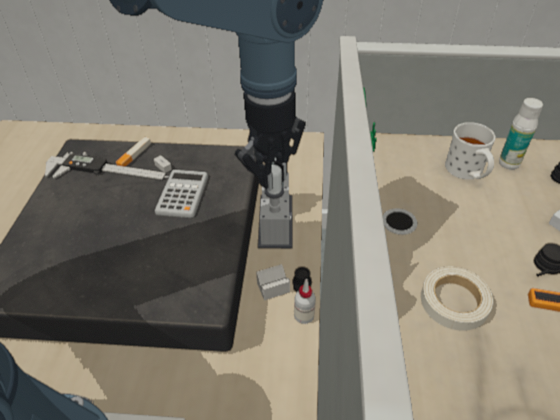

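The arm is still at z 0.1353, a 39.8 mm raise, with side force under 0.5 N. The lamp is seated and the bystanders are unmoved at (272,283), (302,278) and (304,300).

```bash
python3 -c "
from bench import hand_in
print(hand_in())"
```

```text
the job is handed in; nothing more can be done
None
```

I plugged the lamp home and released it, then drew the gauge up 40 mm. I handed in at about 27 s of the 51 s with the gripper still holding the gauge there. No verdict was reported.

- **Lamp:** it sits within 0.5 mm of the socket centre with its yaw matching the stand's, and its window faces the gauge. Contact came at the predicted height, with a 24 N push. The rib top triangulated at 131–132 mm against the nominal 134 mm, which I put down to its rounded edges.
- **Gauge:** the TCP (tool point) rose 39.8 mm and the collar 40.6 mm by the side camera, against the 40 mm asked. Both fixed views show the groove about level with the window, with the pin's lower end still in the bore. Side force while raising peaked at about 2 N and was below 0.5 N at the end.
- **Disagreements along the way:**
    - The side view put the lamp's foot about 3 mm from where the wrist and scene views had it. I trusted those two, and the foot went in without contact force until it seated.
    - The top of the handle in the side view suggested a raise of only 37.5 mm, but that edge was blurred.
    - The tool picked up a small tilt during fast moves. I trimmed it to about 0.02 rad before gripping the gauge.
- **Bystanders:** the V-block, eyepiece and oil bottle appear unmoved in the last scene picture.

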